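# Clear the cut pieces from under the saw's guard

### The job

Take the freshly cut tube pieces out of the saw's outfeed tray. Raise the guard fully, swing its prop stay up and let the guard lean on the stay; then lay every piece flat across the raised cooling rail, side by side and balanced on its middle, with the guard still propped. When all are on the rail, fold the stay right down and shut the guard; leave the can, the jar and the tub alone.

Things in the scene. Friction and masses are not known exactly. Their poses are not given: they have to be found in the camera images.
- station: Outfeed tray of the cut-off saw, bolted to the bench: a flat steel tray 200 x 270 mm, floor 6 mm above the bench, with a 12 mm high lip on the front and sides and a 58 mm high rear wall; above the front and sides it is open. Origin at bench level under the tray's centre; x points from the front lip (robot side) to the rear wall, y to the left along the hinge, z up.
- guard (a joint): Angle of the hinged guard flap (rad): 0 = shut, level over the tray; 1.65 = fully open, just past upright on its stop. Clear window in an aluminium frame, 195 x 270 x 8 mm, 0.4 to 0.6 kg, hinged along station y at the rear. It stands by itself only above about 1.53; lower it falls shut (2 to 3 N at the pull bar when level). With the stay up it leans, propped, at about 1.40.
- guard_lug (a point): Outer end of the guard's lug: a 10 mm round steel bar sticking out 90 mm to the right (-y) from the flap's edge, 90 mm from the hinge. With the stay up, the lug comes to lie against the back (+x side) of the stay and props the guard.
- guard_hinge (a point): Middle of the guard's hinge line: 95 mm behind (+x) the tray's centre, 70 mm above the bench, in the plane of the flap.
- guard_bar (a point): Centre of the guard's pull bar: a round bar 14 mm thick and 150 mm long, parallel to the hinge and 240 mm from it, carried on two thin arms at 70 mm either side so that 38 mm are open between the bar and the flap's front edge. It can be pinched from above at any guard angle, the fingers closing along station x, and turns in the fingers as the guard swings.
- stay (a joint): Angle of the prop stay (rad): 0 = folded, lying level and pointing outward (-y of the station); 1.65 = up, just past upright on its stop. It stays up by itself; below about 1.35 it falls back to folded. Steel rod 10 mm thick, about 0.1 kg, at the station's right; swings in the station's y-z plane. Swing it only while the guard stands above about 1.5 rad.
- stay_pivot (a point): The stay's pivot: 70 mm behind (+x) and 205 mm to the right (-y) of the tray's centre, 70 mm above the bench, between two cheeks 28 mm wide overall. Pivot axis along station x.
- stay_knob (a point): Centre of the black knob on the stay's end, 135 mm from the pivot: a cylinder 22 mm in diameter and 24 mm long, its axis along station x. Can be pinched from above, the fingers closing along station x, and turns in the fingers.
- rail: Cooling rail fixed to the bench: a straight steel bar 260 mm long (its x), 40 mm wide (its y), flat top 75 mm above the bench; near both ends a foot plate 30 x 90 x 6 mm. Origin at bench level under its centre; x runs along the bar, y across it.
- can_mid (a point): Middle of a drinks can, 66 mm in diameter, 115 mm tall. Not part of the job.
- jar_mid (a point): Middle of a small jar with a lid, 56 mm in diameter, 70 mm tall, behind the station. Not part of the job.
- tub_mid (a point): Middle of a grey plastic tub, 90 mm across, 60 mm high. Not part of the job.
- piece0_mid (a point): Centre of a cut piece of square steel tube, 25 x 25 x 70 mm, 0.1 to 0.2 kg; x along its length, y and z across two faces. Lies in the front part of the tray at the start, its length roughly along station x. Two to four pieces are present.
- piece1_mid (a point): Centre of a cut piece of square steel tube, 25 x 25 x 70 mm, 0.1 to 0.2 kg; x along its length, y and z across two faces. Lies in the front part of the tray at the start, its length roughly along station x. Two to four pieces are present.
- piece2_mid (a point): Centre of a cut piece of square steel tube, 25 x 25 x 70 mm, 0.1 to 0.2 kg; x along its length, y and z across two faces. Lies in the front part of the tray at the start, its length roughly along station x. Two to four pieces are present.
- piece3_mid (a point): Centre of a cut piece of square steel tube, 25 x 25 x 70 mm, 0.1 to 0.2 kg; x along its length, y and z across two faces. Lies in the front part of the tray at the start, its length roughly along station x. Two to four pieces are present.

How it is judged (in metres and radians):
On the way, in this order (a step that is already met when the one before it is completed fails the run):
1. the guard is raised fully (above 1.5 rad) (value of joint guard above 1.5 rad), for 0.2 s.
2. the stay is up (above 1.42 rad) and the guard leans on it (1.33 to 1.47 rad) (value of joint stay above 1.42 rad and value of joint guard between 1.33 and 1.47 rad), for 0.3 s.
3. all pieces lie across the rail while the stay is still up and the guard open (x of piece0_mid in the frame of rail between -0.125 and 0.125 m and y of piece0_mid in the frame of rail between -0.019 and 0.019 m and z of piece0_mid in the frame of rail between 0.0825 and 0.0935 m and angle between the x axis of each of piece0_mid, piece1_mid, piece2_mid, piece3_mid and the y axis of rail, either way round below 0.35 rad and x of piece1_mid in the frame of rail between -0.125 and 0.125 m and y of piece1_mid in the frame of rail between -0.019 and 0.019 m and z of piece1_mid in the frame of rail between 0.0825 and 0.0935 m and x of piece2_mid in the frame of rail between -0.125 and 0.125 m and y of piece2_mid in the frame of rail between -0.019 and 0.019 m and z of piece2_mid in the frame of rail between 0.0825 and 0.0935 m and x of piece3_mid in the frame of rail between -0.125 and 0.125 m and y of piece3_mid in the frame of rail between -0.019 and 0.019 m and z of piece3_mid in the frame of rail between 0.0825 and 0.0935 m and value of joint stay above 1.4 rad and value of joint guard above 1.2 rad), for 0.2 s.
At the end, for the whole second after the job is handed in: Every piece present rests flat on top of the rail, its middle within 19 mm of the rail's centre line and 125 mm of its centre along it, its length within 0.35 rad of square across the rail; the guard is shut (below 0.05 rad) and the stay folded (below 0.1 rad) (x of piece0_mid in the frame of rail between -0.125 and 0.125 m and y of piece0_mid in the frame of rail between -0.019 and 0.019 m and z of piece0_mid in the frame of rail between 0.0825 and 0.0935 m and angle between the x axis of each of piece0_mid, piece1_mid, piece2_mid, piece3_mid and the y axis of rail, either way round below 0.35 rad and x of piece1_mid in the frame of rail between -0.125 and 0.125 m and y of piece1_mid in the frame of rail between -0.019 and 0.019 m and z of piece1_mid in the frame of rail between 0.0825 and 0.0935 m and x of piece2_mid in the frame of rail between -0.125 and 0.125 m and y of piece2_mid in the frame of rail between -0.019 and 0.019 m and z of piece2_mid in the frame of rail between 0.0825 and 0.0935 m and x of piece3_mid in the frame of rail between -0.125 and 0.125 m and y of piece3_mid in the frame of rail between -0.019 and 0.019 m and z of piece3_mid in the frame of rail between 0.0825 and 0.0935 m and value of joint guard below 0.05 rad and value of joint stay below 0.1 rad); the robot touches nothing.
It fails at once if the can is moved more than 50 mm (distance of can_mid from where it was at the start of the episode above 0.05 m).
It fails at once if the jar is moved more than 50 mm (distance of jar_mid from where it was at the start of the episode above 0.05 m).
It fails at once if the tub is moved more than 50 mm (distance of tub_mid from where it was at the start of the episode above 0.05 m).
Of piece0, piece1, piece2, piece3 only 2 to 4 are there at a start; the rules pass over those that are not, and their reading is None.
At some moment in a run one of piece0, piece1, piece2, piece3 may be knocked a few centimetres aside while the robot is not near it.
Once in a run the grip may slacken for a moment while it holds something.
It also fails if it takes over 210 s, if anything falls off the work surface, if the arm or the gripper's body presses on something with over 40 N, if the wrist force passes 120 N, or if a joint passes its speed limit or range.

### The arm

A 7-joint arm with a two-finger parallel gripper is mounted at the origin on the work surface. World frame = base frame: x ahead of the robot, y to its left, z up, the work surface at z = 0. Lengths are in mm, angles in degrees, forces in N, time in s.
With the tool pointing down it reaches from about 400 to 900 mm from the base axis. Payload 5.6 kg.
Tool frame: the origin (TCP) lies between the finger pads; the fingertips stand 11 mm ahead of it and the grasp point (between the pads) lies 8 mm behind it; z points along the fingers, y is the line along which they close (so a half turn about z gives the same grasp; the last joint's range is limited). The gripper opens to 92 mm and grips with 3 to 60 N. Pads are 20 mm wide; open, the fingers measure 128 mm over their backs; the gripper's body (75 mm by 189 mm) begins 69 mm behind the grasp point.
Start: joints at [-68.239, 26.786, -0.665, 91.828, 0.344, 61.387, -3.226], TCP at [266.745, 592.753, 225.592] pointing down, gripper open.
Joint ranges: [-144.91, 144.91], [-17.63, 115.5], [-89.93, 88.59], [15.96, 139.68], [-74.01, 254.01], [8.47, 105.57], [-167.45, 167.45]. Speed limits (degrees/s): [147.25, 147.25, 180, 180, 180, 180, 180].

### API

Orientations are given as a 3x3 rotation matrix whose columns are the frame's x, y, z axes.
In Python, from rig import get_state, cams, ticket gives the robot as it stands.
- The arm moves only by the tool carry_out, never from a script. Its argument "targets" is a list of rows, each a list of 3 entries, a list of its own where there are three numbers: the turn, a rotation vector about the tool's x, y, z in degrees, then the shift along the tool's x, y, z in mm, then the finger opening in mm, from 0 to 91.9. In form: [[[rx, ry, rz], [dx, dy, dz], claw], ...]. A call has 1 to 5 rows; each row shifts and turns the commanded pose from where the row before left it, along the tool's axes as they then stand; what a row does not reach is not made up. A row lasts 1/8 s, in which the tool goes at most 62.5 mm and 10.7 degrees, less where a joint would pass 70% of its speed; a pose out of reach is approached as far as the arm can. A call is refused whole if a number of a shift passes 62.5 or a number of a turn 10.7, either way. A call with a gripper value outside its range is refused whole. The fingers move at their own pace and stop on an object; "newtons" is the grip in N (left out, the last holds). Time passes only in rows, so rows that do not move let the fingers close. It gives the time, the measured TCP pose, the force, the opening and the grip force at its end, in the units of the state.
- get_state(): the state, without advancing time (a new reading comes with each control period).
- cams.capture(name): name is "side" or "top"; returns (picture, depth): 420x560x3 uint8, red, green, blue; 420x560 float32, mm along the optical axis (not along the pixel's ray), 0 where there is no reading.
- cams.camera_info(name): a dict with "fx", "fy", "cx", "cy" (pixels), "T" (4x4, takes a point from camera to world coordinates). Camera axes: x right, y up, looking along -z (the intrinsics and any distortion apply to the point x, -y, -z); pixel columns grow to the right and rows downward; lengths in mm; the calibration is good to about 2 mm. A picture is of the moment at which its call begins. camera_info takes no time and is no camera call.
- ticket.finish_job(): hands the job in; it is judged then, once.
The state is a dict: "t": time; "q": joint angles; "joint_velocities": joint speeds; "tau": joint torques, N m; "ee_pos": TCP position; "tcp_rot": TCP orientation; "contact_force": force on the tool from outside, world axes, zero at the start; "wrist_torque": the same for the moment, N m; "opening": finger opening in mm; "finger_force": force on a finger pad.
Only numpy, scipy, OpenCV 4.12 (cv2) and the standard library are available. Lean on these libraries where they do the work, as an engineer would, in place of code of your own. Each camera call takes 0.05 s, during which the arm holds its last target. There are 200 camera calls.

## Working session

There is one attempt and no reset: what is moved stays moved. The work goes in short steps, Python scripts to look and compute and a tool call to move; the robot and the scene stay as the last step left them, time stands still between calls to the robot, and variables do not carry over. Pictures are saved under pics/ and viewed, at most 16 in all, crops included, and the job is handed in when it is done.

Besides the shell and the picture viewer there is one more tool, called after "Request:" by a JSON object that holds its "name" and its "arguments", one argument or row to a line. carry_out: Moves the arm, as the interface text tells. Its arguments: {"type":"object","properties":{"targets":{"type":"array","items":{"type":"array"}},"newtons":{"type":"number"}},"required":["targets"]}

```bash
mkdir -p pics; ls; cat > h.py <<'E'
import numpy as np, cv2
from rig import get_state, cams, ticket
np.set_printoptions(precision=1, suppress=True)
def snap(n, f=None):
    p,d=cams.capture(n)
    if f: cv2.imwrite(f'pics/{f}.png',p[:,:,::-1])
    np.save(f'/tmp/{n}.npy',d); return p,d
def world(n,d):
    c=cams.camera_info(n); v,u=np.mgrid[:d.shape[0],:d.shape[1]]
    P=np.stack([(u-c['cx'])/c['fx']*d,-(v-c['cy'])/c['fy']*d,-d,np.ones_like(d)],-1)
    return (P@np.array(c['T']).T)[...,:3]
E
python3 - <<'E'
from h import *
for n in('top','side'):
    p,d=snap(n,n+'0'); print(cams.camera_info(n))
s=get_state();print(s)
E
```

```text
pics
{'fx': 466.69102343822516, 'fy': 466.69102343822516, 'cx': 269.3329092948564, 'cy': 207.43246523394484, 'T': array([[  -0. ,    1. ,   -0.1,  457. ],
       [  -1. ,   -0. ,   -0. ,   40.6],
       [  -0. ,    0.1,    1. , 1372.3],
       [   0. ,    0. ,    0. ,    1. ]])}
{'fx': 545.6607807834864, 'fy': 545.6607807834864, 'cx': 273.4661013921171, 'cy': 204.59613601627797, 'T': array([[   1. ,    0.1,   -0.1,  430.1],
       [  -0.2,    0.6,   -0.7, -915.2],
       [  -0. ,    0.8,    0.7,  911. ],
       [   0. ,    0. ,    0. ,    1. ]])}
{'t': 0.1, 'q': array([-68.2,  26.8,  -0.7,  91.9,   0.3,  61.4,  -3.2]), 'joint_velocities': array([ 0. , -0.1, -0. , -0.1,  0. , -0. , -0. ]), 'tau': array([  0. , -52.2,  -0. , -24.4,  -0.1,   0. ,   0. ]), 'ee_pos': array([266.6, 592.3, 224.7]), 'tcp_rot': array([[-0.9,  0.4, -0. ],
       [ 0.4,  0.9, -0. ],
       [-0. , -0. , -1. ]]), 'contact_force': array([ 0.6,  0.4, -0.4]), 'wrist_torque': array([-0.,  0., -0.]), 'finger_force': 0.0, 'opening': 91.43954499581005}
```

View pics/top0.png

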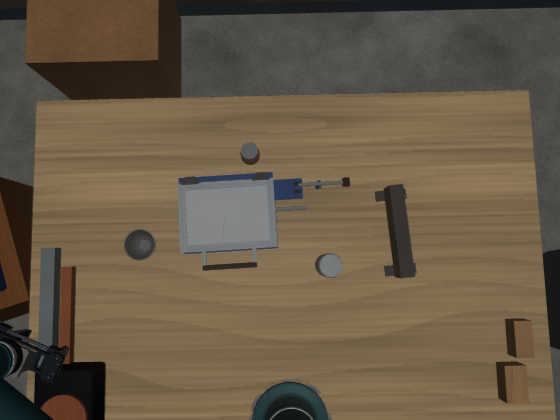

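View pics/side0.png

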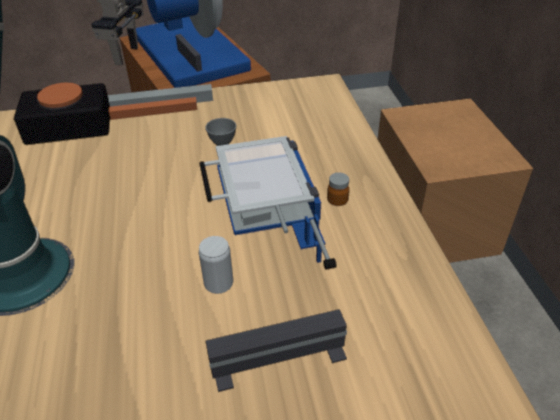

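The top view shows the guard's pull bar at (203–256, 266), the knob at (346,182), the rail from (396,187) to (404,276), the can at (329,265), the jar at (250,153) and the tub at (139,244). Next I measure them.

```bash
python3 - <<'E'
from h import *
p,_=cams.capture('top'); d=np.load('/tmp/top.npy'); W=world('top',d)
for n,(u,v) in dict(barL=(205,267),barM=(230,266),barR=(255,264),knob=(346,182),lugEnd=(305,208),lug0=(282,209),hingL=(189,181),hingR=(262,176),winFL=(184,250),winFR=(274,245),winRL=(184,188),rodmid=(330,184),railA=(395,188),railB=(404,272),railM=(400,231),can=(329,263),jar=(250,152),tub=(139,244)).items():
    q=W[v-1:v+2,u-1:u+2].reshape(-1,3); print(n,W[v,u],'max z',q[q[:,2].argmax()])
# rail fit
m=(W[...,2]>65)&(W[...,2]<85)
m[:, :375]=0; m[:,425:]=0; m[:180]=0; m[285:]=0
P=W[m][:,:2].astype(np.float32); r=cv2.minAreaRect(P); print('rail',r,len(P),np.median(W[m][:,2]))
# lid frame
m=(W[...,2]>60)&(W[...,2]<85); m[:,:170]=0;m[:,272:]=0;m[:190]=0;m[253:]=0
P=W[m].astype(np.float32); print('flap',cv2.minAreaRect(P[:,:2]),len(P),np.median(P[:,2]))
big=cv2.resize(p[140:290,170:420],None,fx=3.2,fy=3.2,interpolation=cv2.INTER_CUBIC);cv2.imwrite('pics/c1.png',big[:,:,::-1])
E
```

```text
barL [437.  225.9  74.8] max z [434.4 227.9  80. ]
barM [438.3 156.8  75.1] max z [441.1 159.   80.3]
barR [442.3  87.5  80.2] max z [442.3  87.5  80.2]
knob [ 664.9 -171.3   79.9] max z [ 667.4 -168.3   82.1]
lugEnd [594.6 -54.8  75.4] max z [597.2 -57.5  77. ]
lug0 [593.6   9.4  72.3] max z [595.9   6.7  76.2]
hingL [678.6 269.8  72.7] max z [674.9 266.2  77.5]
hingR [688.9  63.7  69.5] max z [684.5  63.6  78.2]
winFL [485.  284.   73.9] max z [487.8 286.4  75.7]
winFR [493.6  34.1  71.2] max z [490.6  31.4  77.3]
winRL [659.1 284.1  72.3] max z [655.3 285.7  78.4]
rodmid [ 660.9 -127.    75.3] max z [ 663.4 -123.9   77.9]
railA [ 646.1 -309.7   71.5] max z [ 644.8 -310.3   79.7]
railB [ 411.7 -322.1   73.8] max z [ 411.9 -318.6   76.4]
railM [ 524.9 -317.2   72.6] max z [ 527.2 -318.4   78.8]
can [ 441.2 -111.6  114.9] max z [ 438.6 -108.8  116. ]
jar [759.3  96.5  67.8] max z [760.6  99.   74.7]
tub [506.7 428.2   6.8] max z [503.7 430.1  10.4]
rail ((526.9348754882812, -321.3821716308594), (259.8636169433594, 42.16523742675781), 4.541007041931152) 1399 74.07297001362713Traceback (most recent call last):
  File "<stdin>", line 11, in <module>
cv2.error: OpenCV(4.12.0) /io/opencv/modules/imgproc/src/convhull.cpp:143: error: (-215:Assertion failed) total >= 0 && (depth == CV_32F || depth == CV_32S) in function 'convexHull'
```

```bash
python3 - <<'E'
from h import *
p,_=cams.capture('top'); d=np.load('/tmp/top.npy'); W=world('top',d)
m=(W[...,2]>58)&(W[...,2]<86); m[:,:170]=0;m[:,277:]=0;m[:184]=0;m[256:]=0
P=np.ascontiguousarray(W[m].astype(np.float32)); print('flap',cv2.minAreaRect(np.ascontiguousarray(P[:,:2])),len(P),np.median(P[:,2]))
m=(W[...,2]>66)&(W[...,2]<90); m[:,:200]=0;m[:,259:]=0;m[:260]=0;m[272:]=0
P=np.ascontiguousarray(W[m].astype(np.float32)); print('bar',cv2.minAreaRect(np.ascontiguousarray(P[:,:2])),len(P),P[:,2].max())
m=(W[...,2]>60)&(W[...,2]<95); m[:,:341]=0;m[:,355:]=0;m[:174]=0;m[192:]=0
P=np.ascontiguousarray(W[m].astype(np.float32)); print('knob',cv2.minAreaRect(np.ascontiguousarray(P[:,:2])),len(P),P[:,2].max())
# 40mm rail check
R=np.array(cams.camera_info('top')['T']);print(R)
s=get_state();print(s['tcp_rot'].tolist(),s['ee_pos'])
big=cv2.resize(p[140:290,170:420],None,fx=3.2,fy=3.2,interpolation=cv2.INTER_CUBIC);cv2.imwrite('pics/c1.png',big[:,:,::-1])
E
```

```text
flap ((568.6472778320312, 165.41995239257812), (277.175537109375, 199.95606994628906), 88.79856872558594) 6421 72.28168
bar ((441.0584411621094, 158.5072021484375), (147.1930694580078, 27.456989288330078), 88.81304168701172) 301 85.45448
knob ((667.576171875, -169.6935272216797), (24.24331283569336, 23.53803825378418), 3.3545241355895996) 73 85.649796
[[  -0.     1.    -0.1  457. ]
 [  -1.    -0.    -0.    40.6]
 [  -0.     0.1    1.  1372.3]
 [   0.     0.     0.     1. ]]
[[-0.9119179493974282, 0.41037243147181074, -0.00034792916445323035], [0.4103725697473975, 0.9119174214526178, -0.0009851142706718795], [-8.698107203686856e-05, -0.001041123970940042, -0.9999994542474363]] [266.6 592.4 225. ]
```

View pics/c1.png

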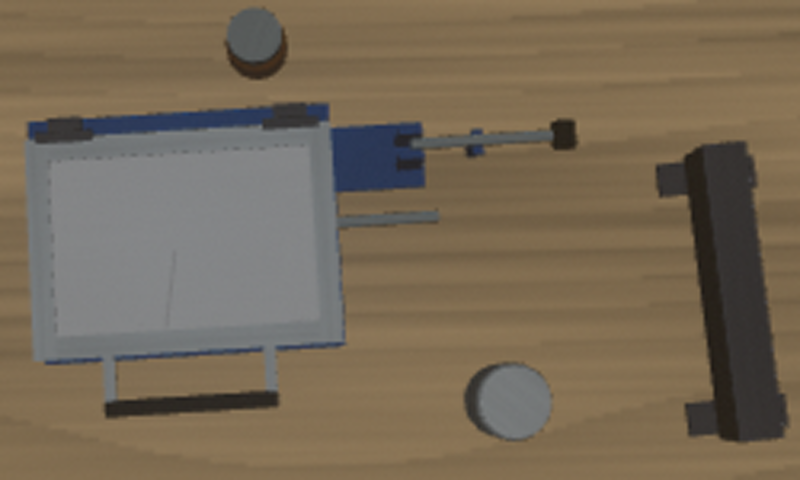

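The crop shows the bar ends at (106,409) and (277,398), the knob at (564,134), the lug end at (437,216) and the rail top corners. I'll project these rays onto their known heights and fit the station and rail poses.

```bash
cat >> h.py <<'E'
def ray(n,u,v,z):
    c=cams.camera_info(n);T=np.array(c['T']);r=T[:3,:3]@np.array([(u-c['cx'])/c['fx'],-(v-c['cy'])/c['fy'],-1.]);o=T[:3,3]
    return o+r*(z-o[2])/r[2]
def fit2(A,B):
    A=np.array(A,float);B=np.array(B,float);a=A-A.mean(0);b=B-B.mean(0)
    th=np.arctan2((a[:,0]*b[:,1]-a[:,1]*b[:,0]).sum(),(a*b).sum());c,s=np.cos(th),np.sin(th);R=np.array([[c,-s],[s,c]])
    t=B.mean(0)-R@A.mean(0);return np.degrees(th),R,t,B-(A@R.T+t)
E
python3 - <<'E'
from h import *
cr=lambda u,v:(170+(u+.5)/3.2-.5,140+(v+.5)/3.2-.5)
S=[((106,403),(-145,75),74),((277,398),(-145,-75),74),((564,134),(70,-340),80),((437,216),(5,-225),75),((36,361),(-100,135),74),((343,344),(-100,-135),74)]
B=[ray('top',*cr(*a),z)[:2] for a,_,z in S]
th,R,t,res=fit2([b for _,b,_ in S],B);print('station',th,t);print(res)
for n,q in dict(bar=(-145,0),hinge=(95,0),knob=(70,-340),piv=(70,-205)).items(): print(n,R@q+t)
C=[((703,145),(130,20)),((746,142),(130,-20)),((786,438),(-130,-20)),((738,441),(-130,20))]
th,R,t,res=fit2([b for _,b in C],[ray('top',*cr(*a),75)[:2] for a,_ in C]);print('rail',th,t);print(res)
E
```

```text
station 2.0722162251070104 [584.4 164.3]
[[ 4.2 -1.9]
 [-0.1  0.3]
 [-0.4  1.9]
 [-0.5  2.1]
 [-1.2 -3. ]
 [-2.   0.6]]
bar [439.5 159. ]
hinge [679.3 167.7]
knob [ 666.6 -173. ]
piv [661.7 -38.1]
rail 4.213742243451249 [ 526.7 -321.8]
[[-0.4 -1. ]
 [-1.5  1.1]
 [ 0.3 -0.7]
 [ 1.5  0.7]]
```

```bash
cat >> h.py <<'E'
from scipy.spatial.transform import Rotation as Ro
def plan(wps, claw, step=60):
    """wps: (x,y,z,yaw of tool y deg). prints rows [rz, dx,dy,dz] in tool axes (shift in axes before the row's turn)"""
    s=get_state(); p=np.array(s['ee_pos']); a=np.degrees(np.arctan2(s['tcp_rot'][1,1],s['tcp_rot'][0,1]))
    print('now',p,'yaw %.1f'%a)
    for w in wps:
        q=np.array(w[:3],float); da=(w[3]-a+90)%180-90
        n=int(max(1,np.ceil(np.abs(q-p).max()/step),np.ceil(np.linalg.norm(q-p)/62),np.ceil(abs(da)/10.6)))
        d=(q-p)/n
        for i in range(n):
            c,t=np.cos(np.radians(a)),np.sin(np.radians(a))
            print([[0,0,round(-da/n,1)],[round(-t*d[0]+c*d[1]),round(c*d[0]+t*d[1]),round(-d[2])],claw],end=',')
            a+=da/n
        print(); p=q
E
python3 -c "
from h import *
plan([(438.5,159,200,2.4),(438.5,159,120,2.4)],40)"
```

```text
now [266.6 592.4 225. ] yaw 65.8
[[0, 0, np.float64(7.9)], [-42, -41, 3], 40],[[0, 0, np.float64(7.9)], [-47, -34, 3], 40],[[0, 0, np.float64(7.9)], [-51, -28, 3], 40],[[0, 0, np.float64(7.9)], [-55, -20, 3], 40],[[0, 0, np.float64(7.9)], [-57, -13, 3], 40],[[0, 0, np.float64(7.9)], [-58, -5, 3], 40],[[0, 0, np.float64(7.9)], [-58, 3, 3], 40],[[0, 0, np.float64(7.9)], [-57, 11, 3], 40],
[[0, 0, np.float64(-0.0)], [0, 0, 40], 40],[[0, 0, np.float64(-0.0)], [0, 0, 40], 40],
```

Request:
{"name": "carry_out", "arguments": {
  "targets": [
    [[0,0,7.9],[-42,-41,3],40],
    [[0,0,7.9],[-47,-34,3],40],
    [[0,0,7.9],[-51,-28,3],40],
    [[0,0,7.9],[-55,-20,3],40],
    [[0,0,7.9],[-57,-13,3],40]
  ],
  "newtons": 20
}}

```text
t: 0.82
ee_pos: [374.8, 319.6, 210.6]
tcp_rot: [[-0.439, 0.899, 0.0], [0.899, 0.439, 0.0], [0.0, 0.0, -1.0]]
contact_force: [0.5, -0.2, 0.8]
opening: 44.2
finger_force: 0.0
```

Request:
{"name": "carry_out", "arguments": {
  "targets": [
    [[0,0,7.9],[-58,-5,3],40],
    [[0,0,7.9],[-58,3,3],40],
    [[0,0,7.9],[-57,11,3],40],
    [[0,0,0],[0,0,40],40],
    [[0,0,0],[0,0,40],40]
  ]
}}

```text
t: 1.45
ee_pos: [438.5, 158.5, 121.2]
tcp_rot: [[-0.043, 0.999, 0.002], [0.999, 0.043, 0.001], [0.001, 0.002, -1.0]]
contact_force: [0.2, -0.3, -0.1]
opening: 39.9
finger_force: 0.0
```

```bash
python3 -c "
from h import *
plan([(438.5,159,120,2.4),(438.5,159,62,2.4)],40)
print(get_state()['tcp_rot'],get_state()['opening'])
snap('top','t1');p,d=snap('side','s1')"
```

```text
now [438.5 158.5 121.2] yaw 2.5
[[0, 0, np.float64(0.1)], [0, 0, 1], 40],
[[0, 0, np.float64(-0.0)], [0, 0, 58], 40],
[[-0.  1.  0.]
 [ 1.  0.  0.]
 [ 0.  0. -1.]] 39.9448507828695
```

Request:
{"name": "carry_out", "arguments": {
  "targets": [
    [[0,0,0],[0,0,30],40],
    [[0,0,0],[0,0,28],40],
    [[0,0,0],[0,0,0],40]
  ]
}}

```text
t: 1.92
ee_pos: [437.2, 159.0, 63.4]
tcp_rot: [[-0.045, 0.999, -0.002], [0.999, 0.045, -0.001], [-0.001, -0.002, -1.0]]
contact_force: [0.1, 1.0, 0.7]
opening: 40.2
finger_force: 0.0
```

Request:
{"name": "carry_out", "arguments": {
  "targets": [
    [[0,0,0],[0,0,0],0],
    [[0,0,0],[0,0,0],0],
    [[0,0,0],[0,0,0],0],
    [[0,0,0],[0,0,0],0]
  ]
}}

```text
t: 2.42
ee_pos: [437.3, 159.4, 64.5]
tcp_rot: [[-0.045, 0.999, -0.001], [0.999, 0.045, 0.001], [0.001, -0.001, -1.0]]
contact_force: [-3.6, -0.1, 7.7]
opening: 13.1
finger_force: 20.0
```

```bash
python3 - <<'E'
from h import *
g=np.linspace(0,1.65,19);d=np.diff(np.c_[-240*np.cos(g),240*np.sin(g)],axis=0)
print(np.round(d).tolist())
E
```

```text
[[1.0, 22.0], [3.0, 22.0], [5.0, 21.0], [7.0, 21.0], [9.0, 20.0], [11.0, 19.0], [12.0, 18.0], [14.0, 17.0], [15.0, 16.0], [17.0, 14.0], [18.0, 13.0], [19.0, 11.0], [20.0, 9.0], [21.0, 7.0], [21.0, 5.0], [22.0, 3.0], [22.0, 1.0], [22.0, -1.0]]
```

Request:
{"name": "carry_out", "arguments": {
  "targets": [
    [[0,0,0],[0,1,-22],0],
    [[0,0,0],[0,3,-22],0],
    [[0,0,0],[0,5,-21],0],
    [[0,0,0],[0,7,-21],0],
    [[0,0,0],[0,9,-20],0]
  ],
  "newtons": 30
}}

```text
t: 3.05
ee_pos: [460.3, 160.3, 169.8]
tcp_rot: [[-0.045, 0.999, -0.005], [0.999, 0.045, -0.0], [-0.0, -0.005, -1.0]]
contact_force: [-3.7, 1.3, -1.9]
opening: 12.9
finger_force: 30.0
```

Request:
{"name": "carry_out", "arguments": {
  "targets": [
    [[0,0,0],[0,11,-19],0],
    [[0,0,0],[0,12,-18],0],
    [[0,0,0],[0,14,-17],0],
    [[0,0,0],[0,15,-16],0],
    [[0,0,0],[0,17,-14],0]
  ]
}}

```text
t: 3.68
ee_pos: [525.2, 163.1, 254.7]
tcp_rot: [[-0.046, 0.999, -0.015], [0.999, 0.046, -0.001], [0.0, -0.015, -1.0]]
contact_force: [-19.3, -2.8, 19.7]
opening: 12.9
finger_force: 30.0
```

Request:
{"name": "carry_out", "arguments": {
  "targets": [
    [[0,0,0],[0,14,-15],0],
    [[0,0,0],[0,17,-12],0],
    [[0,0,0],[0,20,-9],0],
    [[0,0,0],[0,21,-7],0]
  ]
}}

```text
t: 4.18
ee_pos: [603.0, 166.2, 297.9]
tcp_rot: [[-0.045, 0.999, -0.002], [0.999, 0.045, 0.0], [0.0, -0.002, -1.0]]
contact_force: [-2.0, -0.8, 2.9]
opening: 13.0
finger_force: 30.0
```

```bash
python3 -c "
from h import *
snap('top','t2');snap('side','s2');print(get_state()['contact_force'],get_state()['ee_pos'])"
```

```text
[-3.3 -1.2  7.5] [604.9 166.2 298.3]
```

View pics/s2.png

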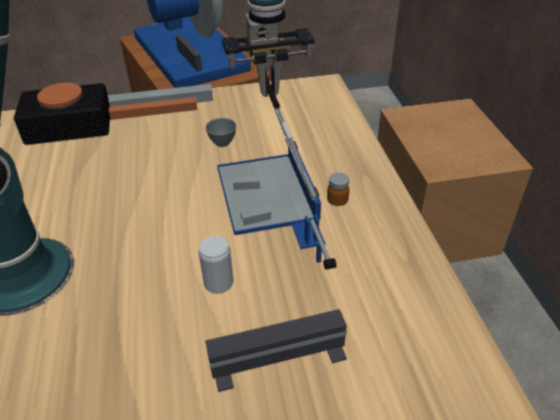

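The guard is at about 1.25 rad. Two pieces are visible, at (247,185) and (256,215). I'll keep raising to the stop.

Request:
{"name": "carry_out", "arguments": {
  "targets": [
    [[0,0,0],[0,21,-4],0],
    [[0,0,0],[0,21,-3],0],
    [[0,0,0],[0,20,-1],0],
    [[0,0,0],[0,14,1],0],
    [[0,0,0],[0,8,1],0]
  ]
}}

```text
t: 4.9
ee_pos: [689.6, 169.8, 306.7]
tcp_rot: [[-0.044, 0.999, 0.007], [0.999, 0.044, 0.001], [0.001, 0.007, -1.0]]
contact_force: [-0.7, -0.6, 13.4]
opening: 13.0
finger_force: 30.0
```

Request:
{"name": "carry_out", "arguments": {
  "targets": [
    [[0,0,0],[0,5,0],0],
    [[0,0,0],[0,0,0],0],
    [[0,0,0],[0,0,0],0]
  ]
}}

```text
t: 5.28
ee_pos: [694.0, 170.0, 306.3]
tcp_rot: [[-0.044, 0.999, 0.006], [0.999, 0.044, 0.001], [0.001, 0.006, -1.0]]
contact_force: [0.1, -1.4, 10.3]
opening: 12.9
finger_force: 30.0
```

Request:
{"name": "carry_out", "arguments": {
  "targets": [
    [[0,0,0],[0,3,0],0],
    [[0,0,0],[0,3,0],0],
    [[0,0,0],[0,0,0],0]
  ]
}}

```text
t: 5.65
ee_pos: [696.9, 170.7, 304.2]
tcp_rot: [[-0.045, 0.999, -0.002], [0.999, 0.045, 0.001], [0.001, -0.002, -1.0]]
contact_force: [-6.0, -1.9, 4.5]
opening: 15.5
finger_force: 3.0
```

```bash
python3 -c "
from h import *
snap('top','t3');snap('side','s3')"
```

```text
(no output)
```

View pics/t3.png

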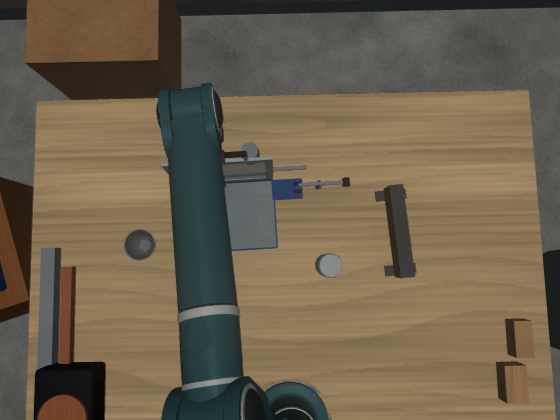

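The grip slackening event happened here, harmlessly: the guard is on its stop. Releasing and moving to the knob.

Request:
{"name": "carry_out", "arguments": {
  "targets": [
    [[0,0,0],[0,0,0],44],
    [[0,0,0],[0,0,0],44],
    [[0,0,0],[0,0,0],44],
    [[0,0,0],[0,0,-30],46],
    [[0,0,0],[0,0,-30],46]
  ],
  "newtons": 20
}}

```text
t: 6.38
ee_pos: [698.4, 170.7, 362.8]
tcp_rot: [[-0.045, 0.999, -0.001], [0.999, 0.045, -0.0], [-0.0, -0.001, -1.0]]
contact_force: [0.4, -0.1, 0.6]
opening: 45.8
finger_force: 0.0
```

```bash
python3 -c "
from h import *
plan([(667,-171,355,2.4),(667,-171,150,2.4)],46)"
```

```text
now [698.4 170.7 362.8] yaw 2.6
[[0, 0, np.float64(0.0)], [-57, -8, 1], 46],[[0, 0, np.float64(0.0)], [-57, -8, 1], 46],[[0, 0, np.float64(0.0)], [-57, -8, 1], 46],[[0, 0, np.float64(0.0)], [-57, -8, 1], 46],[[0, 0, np.float64(0.0)], [-57, -8, 1], 46],[[0, 0, np.float64(0.0)], [-57, -8, 1], 46],
[[0, 0, np.float64(-0.0)], [0, 0, 51], 46],[[0, 0, np.float64(-0.0)], [0, 0, 51], 46],[[0, 0, np.float64(-0.0)], [0, 0, 51], 46],[[0, 0, np.float64(-0.0)], [0, 0, 51], 46],
```

Request:
{"name": "carry_out", "arguments": {
  "targets": [
    [[0,0,0],[-57,-8,1],46],
    [[0,0,0],[-57,-8,1],46],
    [[0,0,0],[-57,-8,1],46],
    [[0,0,0],[-57,-8,1],46],
    [[0,0,0],[-57,-8,1],46]
  ]
}}

```text
t: 7.0
ee_pos: [671.1, -117.6, 357.7]
tcp_rot: [[-0.045, 0.999, 0.001], [0.999, 0.045, -0.0], [-0.0, 0.001, -1.0]]
contact_force: [0.3, -0.5, 0.0]
opening: 46.4
finger_force: 0.0
```

Request:
{"name": "carry_out", "arguments": {
  "targets": [
    [[0,0,0],[-57,-8,1],46],
    [[0,0,0],[0,0,51],46],
    [[0,0,0],[0,0,51],46],
    [[0,0,0],[0,0,51],46],
    [[0,0,0],[0,0,51],46]
  ]
}}

```text
t: 7.62
ee_pos: [666.0, -173.1, 151.1]
tcp_rot: [[-0.045, 0.999, 0.001], [0.999, 0.045, -0.0], [-0.0, 0.001, -1.0]]
contact_force: [0.6, 0.6, 0.7]
opening: 46.2
finger_force: 0.0
```

```bash
python3 - <<'E'
from h import *
plan([(667,-171,62,2.4)],46)
p,d=snap('side');p2,d2=snap('top')
a=cv2.resize(p[120:300,160:400],None,fx=2.6,fy=2.6,interpolation=cv2.INTER_CUBIC)
cv2.imwrite('pics/s4.png',a[:,:,::-1])
b=cv2.resize(p2[140:290,150:420],None,fx=2.9,fy=2.9,interpolation=cv2.INTER_CUBIC);cv2.imwrite('pics/t4.png',b[:,:,::-1])
E
```

```text
now [ 666.  -173.1  151.1] yaw 2.6
[[0, 0, np.float64(0.1)], [1, 1, 45], 46],[[0, 0, np.float64(0.1)], [1, 1, 45], 46],
```

View pics/s4.png

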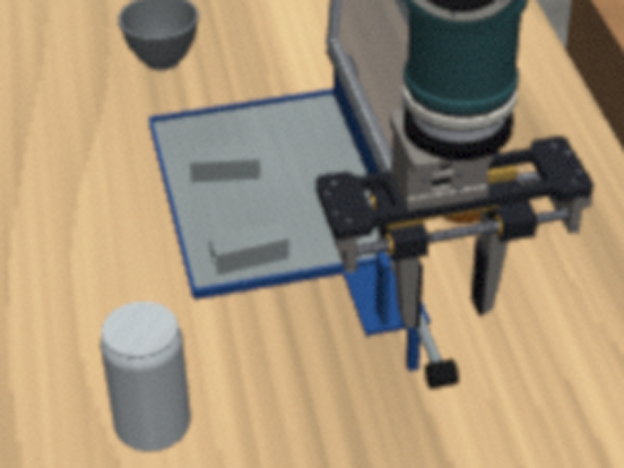

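View pics/t4.png

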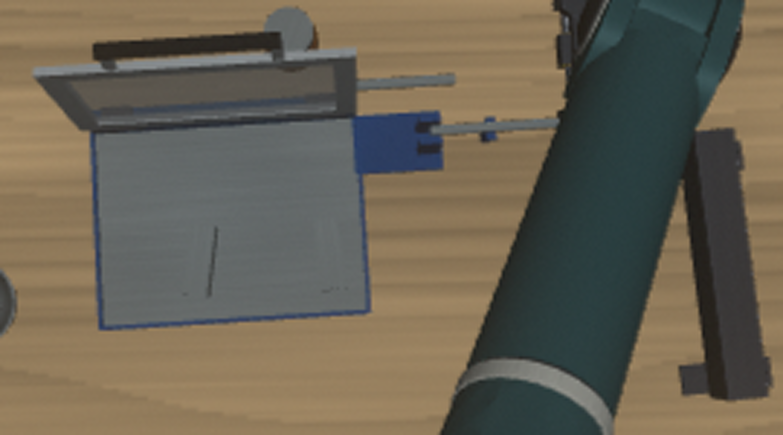

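The guard stands by itself. There are two pieces in the tray, and depth will confirm that. Next: grip the knob.

Request:
{"name": "carry_out", "arguments": {
  "targets": [
    [[0,0,0],[1,1,45],46],
    [[0,0,0],[1,0,43],46],
    [[0,0,0],[0,0,0],46]
  ]
}}

```text
t: 8.1
ee_pos: [665.6, -170.5, 63.4]
tcp_rot: [[-0.045, 0.999, -0.004], [0.999, 0.045, 0.001], [0.001, -0.004, -1.0]]
contact_force: [-0.6, 0.2, 0.4]
opening: 46.1
finger_force: 0.0
```

Request:
{"name": "carry_out", "arguments": {
  "targets": [
    [[0,0,0],[0,0,0],0],
    [[0,0,0],[0,0,0],0],
    [[0,0,0],[0,0,0],0],
    [[0,0,0],[0,0,0],0]
  ]
}}

```text
t: 8.6
ee_pos: [666.5, -171.8, 67.0]
tcp_rot: [[-0.044, 0.999, 0.0], [0.999, 0.044, -0.0], [-0.0, 0.0, -1.0]]
contact_force: [-4.5, 0.9, 6.8]
opening: 23.8
finger_force: 20.0
```

```bash
python3 - <<'E'
from h import *
g=np.linspace(0,1.65,13);d=np.diff(np.c_[-135*np.cos(g),135*np.sin(g)],axis=0)
print(np.round(d).tolist())
d=np.load('/tmp/top.npy');W=world('top',d)
m=(W[...,2]>20)&(W[...,2]<40);m[:,:186]=0;m[:,276]=0;m[:200]=0;m[248:]=0;m[:,276:]=0
n,l,st,ce=cv2.connectedComponentsWithStats(m.astype(np.uint8))
for i in range(1,n):
  if st[i,4]>40: 
    P=W[l==i];r=cv2.minAreaRect(np.ascontiguousarray(P[:,:2].astype(np.float32)));print(st[i],r,np.median(P[:,2]))
E
```

```text
[[1.0, 19.0], [4.0, 18.0], [6.0, 17.0], [9.0, 16.0], [11.0, 15.0], [13.0, 13.0], [14.0, 12.0], [16.0, 10.0], [17.0, 7.0], [18.0, 5.0], [18.0, 2.0], [19.0, -0.0]]
[258 215  12  25 212] ((547.147705078125, 62.9869384765625), (69.42916870117188, 24.78464126586914), 7.541154861450195) 30.54652360086118
[213 217  12  25 223] ((543.403076171875, 193.3134765625), (25.749916076660156, 70.22332000732422), 82.56757354736328) 30.125548665126644
```

Two pieces, sizes and heights as expected. Now swinging the stay up.

Request:
{"name": "carry_out", "arguments": {
  "targets": [
    [[0,0,0],[1,0,-19],0],
    [[0,0,0],[4,0,-18],0],
    [[0,0,0],[6,0,-17],0],
    [[0,0,0],[9,0,-16],0],
    [[0,0,0],[11,0,-15],0]
  ]
}}

```text
t: 9.22
ee_pos: [665.1, -140.7, 151.2]
tcp_rot: [[-0.044, 0.999, 0.0], [0.999, 0.044, -0.001], [-0.001, 0.0, -1.0]]
contact_force: [-2.4, -3.4, -0.5]
opening: 24.1
finger_force: 20.0
```

Request:
{"name": "carry_out", "arguments": {
  "targets": [
    [[0,0,0],[13,0,-13],0],
    [[0,0,0],[14,0,-12],0],
    [[0,0,0],[16,0,-10],0],
    [[0,0,0],[17,0,-7],0]
  ]
}}

```text
t: 9.72
ee_pos: [662.6, -79.3, 192.9]
tcp_rot: [[-0.045, 0.999, 0.0], [0.999, 0.045, -0.0], [-0.0, 0.0, -1.0]]
contact_force: [-2.6, -2.3, 1.0]
opening: 23.6
finger_force: 20.0
```

Request:
{"name": "carry_out", "arguments": {
  "targets": [
    [[0,0,0],[18,0,-5],0],
    [[0,0,0],[18,0,-2],0],
    [[0,0,0],[16,0,0],0],
    [[0,0,0],[5,0,0],0],
    [[0,0,0],[0,0,0],0]
  ]
}}

```text
t: 10.35
ee_pos: [660.2, -20.9, 199.2]
tcp_rot: [[-0.047, 0.999, 0.0], [0.999, 0.047, 0.002], [0.002, 0.0, -1.0]]
contact_force: [-4.6, -0.2, 5.5]
opening: 23.9
finger_force: 20.0
```

Request:
{"name": "carry_out", "arguments": {
  "targets": [
    [[0,0,0],[4,0,0],0],
    [[0,0,0],[0,0,0],0],
    [[0,0,0],[0,0,0],0]
  ]
}}

```text
t: 10.72
ee_pos: [660.1, -18.5, 199.0]
tcp_rot: [[-0.045, 0.999, 0.0], [0.999, 0.045, 0.001], [0.001, 0.0, -1.0]]
contact_force: [-4.1, -0.4, 5.9]
opening: 23.8
finger_force: 20.0
```

```bash
python3 - <<'E'
from h import *
p,d=snap('side');p2,d2=snap('top')
a=cv2.resize(p[100:280,180:400],None,fx=2.2,fy=2.2,interpolation=cv2.INTER_CUBIC)
cv2.imwrite('pics/s5.png',a[:,:,::-1])
E
```

```text
(no output)
```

View pics/s5.png

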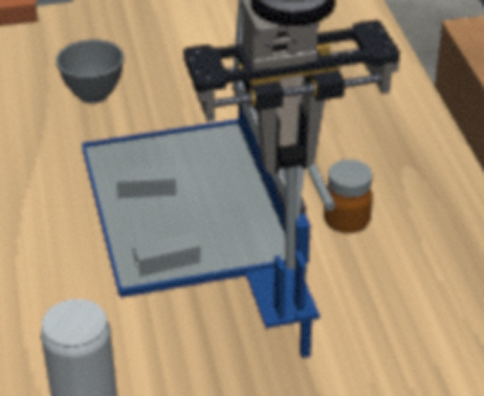

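The stay is up. Releasing, then going back to the guard's bar to lower it onto the stay.

Request:
{"name": "carry_out", "arguments": {
  "targets": [
    [[0,0,0],[0,0,0],46],
    [[0,0,0],[0,0,0],46],
    [[0,0,0],[0,0,-50],46],
    [[0,0,0],[0,0,-60],46],
    [[0,0,0],[0,0,-60],46]
  ]
}}

```text
t: 11.45
ee_pos: [660.1, -18.7, 370.1]
tcp_rot: [[-0.045, 0.999, 0.0], [0.999, 0.045, 0.0], [0.0, 0.0, -1.0]]
contact_force: [0.7, 0.3, -0.6]
opening: 45.8
finger_force: 0.0
```

```bash
python3 -c "
from h import *
plan([(697,170,362,2.5),(697,170,304,2.5)],44)"
```

```text
now [660.1 -18.7 370.1] yaw 2.6
[[0, 0, np.float64(0.0)], [47, 11, 2], 44],[[0, 0, np.float64(0.0)], [47, 11, 2], 44],[[0, 0, np.float64(0.0)], [47, 11, 2], 44],[[0, 0, np.float64(0.0)], [47, 11, 2], 44],
[[0, 0, np.float64(-0.0)], [0, 0, 58], 44],
```

Request:
{"name": "carry_out", "arguments": {
  "targets": [
    [[0,0,0],[47,11,2],44],
    [[0,0,0],[47,11,2],44],
    [[0,0,0],[47,11,2],44],
    [[0,0,0],[47,11,2],44]
  ]
}}

```text
t: 11.95
ee_pos: [695.9, 172.7, 360.3]
tcp_rot: [[-0.045, 0.999, 0.001], [0.999, 0.045, 0.001], [0.001, 0.001, -1.0]]
contact_force: [-0.4, -0.5, 0.7]
opening: 44.2
finger_force: 0.0
```

Request:
{"name": "carry_out", "arguments": {
  "targets": [
    [[0,0,0],[0,0,30],44],
    [[0,0,0],[0,0,28],44],
    [[0,0,0],[0,0,0],0],
    [[0,0,0],[0,0,0],0],
    [[0,0,0],[0,0,0],0]
  ]
}}

```text
t: 12.58
ee_pos: [696.2, 170.6, 304.3]
tcp_rot: [[-0.045, 0.999, 0.003], [0.999, 0.045, 0.001], [0.001, 0.003, -1.0]]
contact_force: [0.1, 0.1, -0.6]
opening: 16.2
finger_force: 0.0
```

Request:
{"name": "carry_out", "arguments": {
  "targets": [
    [[0,0,0],[0,0,0],0],
    [[0,0,0],[0,-12,0],0],
    [[0,0,0],[0,-12,0],0],
    [[0,0,0],[0,-12,0],0],
    [[0,0,0],[0,0,0],0]
  ]
}}

```text
t: 13.2
ee_pos: [658.7, 169.1, 303.4]
tcp_rot: [[-0.045, 0.999, 0.0], [0.999, 0.045, 0.001], [0.001, 0.0, -1.0]]
contact_force: [-0.0, -1.5, 5.6]
opening: 13.2
finger_force: 20.0
```

Request:
{"name": "carry_out", "arguments": {
  "targets": [
    [[0,0,0],[0,-8,0],0],
    [[0,0,0],[0,-8,1],0],
    [[0,0,0],[0,-4,1],0],
    [[0,0,0],[0,0,0],0]
  ]
}}

```text
t: 13.7
ee_pos: [639.1, 168.2, 300.5]
tcp_rot: [[-0.045, 0.999, -0.0], [0.999, 0.045, 0.0], [0.0, -0.0, -1.0]]
contact_force: [-0.3, 0.0, 3.6]
opening: 13.3
finger_force: 20.0
```

Request:
{"name": "carry_out", "arguments": {
  "targets": [
    [[0,0,0],[0,-3,0],0],
    [[0,0,0],[0,-3,1],0],
    [[0,0,0],[0,0,0],0]
  ]
}}

```text
t: 14.08
ee_pos: [634.5, 168.0, 299.8]
tcp_rot: [[-0.045, 0.999, 0.003], [0.999, 0.045, 0.0], [0.0, 0.003, -1.0]]
contact_force: [4.2, 1.3, 1.2]
opening: 13.2
finger_force: 20.0
```

It is now resting on the stay. Releasing, backing off and looking.

Request:
{"name": "carry_out", "arguments": {
  "targets": [
    [[0,0,0],[0,0,0],30],
    [[0,0,0],[0,0,0],44],
    [[0,0,0],[0,0,0],44],
    [[0,0,0],[0,0,-50],44]
  ]
}}

```text
t: 14.58
ee_pos: [631.0, 167.6, 345.7]
tcp_rot: [[-0.045, 0.999, -0.009], [0.999, 0.045, -0.003], [-0.003, -0.009, -1.0]]
contact_force: [-0.3, 0.2, 0.1]
opening: 44.0
finger_force: 0.0
```

Request:
{"name": "carry_out", "arguments": {
  "targets": [
    [[0,0,0],[-55,-22,0],44],
    [[0,0,0],[-55,-22,0],44],
    [[0,0,0],[-55,-22,0],44],
    [[0,0,0],[-55,-22,0],44],
    [[0,0,0],[-55,-22,0],44]
  ]
}}

```text
t: 15.2
ee_pos: [534.7, -113.5, 349.6]
tcp_rot: [[-0.045, 0.999, -0.0], [0.999, 0.045, 0.0], [0.0, -0.0, -1.0]]
contact_force: [0.7, -0.4, -0.2]
opening: 43.7
finger_force: 0.0
```

```bash
python3 - <<'E'
from h import *
p,d=snap('side');p2,d2=snap('top')
a=cv2.resize(p[100:280,180:400],None,fx=2.2,fy=2.2,interpolation=cv2.INTER_CUBIC)
b=cv2.resize(p2[140:290,170:320],None,fx=2.64,fy=2.64,interpolation=cv2.INTER_CUBIC)
cv2.imwrite('pics/s6.png',cv2.resize(np.hstack([a,b]),(790,350))[:,:,::-1])
d=d2;W=world('top',d)
m=(W[...,2]>20)&(W[...,2]<40);m[:,:186]=0;m[:200]=0;m[248:]=0;m[:,276:]=0
n,l,st,ce=cv2.connectedComponentsWithStats(m.astype(np.uint8))
for i in range(1,n):
  if st[i,4]>40: 
    P=W[l==i];r=cv2.minAreaRect(np.ascontiguousarray(P[:,:2].astype(np.float32)));print(st[i],r,np.median(P[:,2]))
print(get_state()['ee_pos'])
E
```

```text
[258 215  12  25 211] ((547.0309448242188, 62.97739028930664), (69.91988372802734, 24.805761337280273), 7.547812461853027) 30.18614731199773
[213 217  12  25 220] ((543.4422607421875, 193.58717346191406), (26.02869987487793, 69.59359741210938), 82.82979583740234) 30.27834277774957
[ 533.  -119.4  350.4]
```

View pics/s6.png

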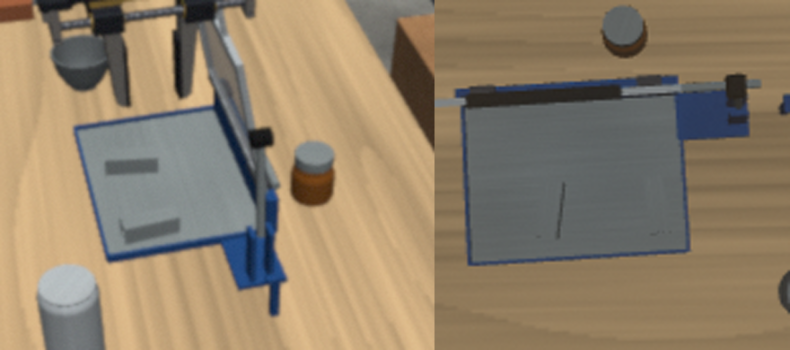

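Guard propped and stay up. Checking lip height, then planning the first grasp (piece at 547, 63).

```bash
python3 - <<'E'
from h import *
W=world('top',np.load('/tmp/top.npy'))
for v in (222,230,238): print([tuple(np.round(W[v,u]).astype(int)[1:]) for u in range(266,282)])
plan([(547,63,200,97.5),(547,63,75,97.5)],56)
E
```

```text
[(np.int64(56), np.int64(25)), (np.int64(53), np.int64(28)), (np.int64(50), np.int64(2)), (np.int64(47), np.int64(2)), (np.int64(44), np.int64(6)), (np.int64(41), np.int64(5)), (np.int64(38), np.int64(6)), (np.int64(35), np.int64(7)), (np.int64(32), np.int64(3)), (np.int64(29), np.int64(11)), (np.int64(26), np.int64(14)), (np.int64(23), np.int64(4)), (np.int64(20), np.int64(-1)), (np.int64(17), np.int64(-2)), (np.int64(14), np.int64(-2)), (np.int64(11), np.int64(-8))]
[(np.int64(56), np.int64(33)), (np.int64(53), np.int64(31)), (np.int64(50), np.int64(35)), (np.int64(47), np.int64(6)), (np.int64(44), np.int64(4)), (np.int64(42), np.int64(7)), (np.int64(39), np.int64(8)), (np.int64(36), np.int64(6)), (np.int64(33), np.int64(6)), (np.int64(30), np.int64(7)), (np.int64(27), np.int64(6)), (np.int64(24), np.int64(-8)), (np.int64(21), np.int64(0)), (np.int64(18), np.int64(-2)), (np.int64(15), np.int64(-1)), (np.int64(12), np.int64(-1))]
[(np.int64(56), np.int64(36)), (np.int64(54), np.int64(31)), (np.int64(51), np.int64(32)), (np.int64(48), np.int64(32)), (np.int64(45), np.int64(4)), (np.int64(42), np.int64(5)), (np.int64(39), np.int64(7)), (np.int64(36), np.int64(5)), (np.int64(33), np.int64(5)), (np.int64(30), np.int64(6)), (np.int64(41), np.int64(1372)), (np.int64(25), np.int64(9)), (np.int64(22), np.int64(5)), (np.int64(19), np.int64(-3)), (np.int64(16), np.int64(-4)), (np.int64(13), np.int64(-1))]
now [ 533.  -119.4  350.4] yaw 1.9
[[0, 0, np.float64(10.6)], [23, 3, 19], 56],[[0, 0, np.float64(10.6)], [23, -2, 19], 56],[[0, 0, np.float64(10.6)], [22, -6, 19], 56],[[0, 0, np.float64(10.6)], [21, -10, 19], 56],[[0, 0, np.float64(10.6)], [19, -13, 19], 56],[[0, 0, np.float64(10.6)], [16, -17, 19], 56],[[0, 0, np.float64(10.6)], [12, -19, 19], 56],[[0, 0, np.float64(10.6)], [9, -21, 19], 56],
[[0, 0, np.float64(-0.0)], [0, 0, 42], 56],[[0, 0, np.float64(-0.0)], [0, 0, 42], 56],[[0, 0, np.float64(-0.0)], [0, 0, 42], 56],
```

Request:
{"name": "carry_out", "arguments": {
  "targets": [
    [[0,0,10.6],[23,3,19],56],
    [[0,0,10.6],[23,-2,19],56],
    [[0,0,10.6],[22,-6,19],56],
    [[0,0,10.6],[21,-10,19],56],
    [[0,0,10.6],[19,-13,19],56]
  ]
}}

```text
t: 15.92
ee_pos: [543.9, 4.5, 253.9]
tcp_rot: [[0.774, 0.633, -0.001], [0.633, -0.774, 0.0], [-0.0, -0.001, -1.0]]
contact_force: [-0.1, 0.6, 0.1]
opening: 56.1
finger_force: 0.0
```

Request:
{"name": "carry_out", "arguments": {
  "targets": [
    [[0,0,10.6],[16,-17,19],56],
    [[0,0,10.6],[12,-19,19],56],
    [[0,0,10.6],[9,-21,19],56],
    [[0,0,0],[0,0,42],56],
    [[0,0,0],[0,0,42],56]
  ]
}}

```text
t: 16.55
ee_pos: [548.8, 73.0, 112.4]
tcp_rot: [[0.991, 0.137, -0.0], [0.137, -0.991, 0.0], [-0.0, -0.0, -1.0]]
contact_force: [0.6, -0.3, -1.0]
opening: 55.9
finger_force: 0.0
```

```bash
python3 -c "
from h import *
plan([(547,63,75,97.5),(547,63,31,97.5)],56)"
```

```text
now [548.8  73.  112.4] yaw -82.1
[[0, 0, np.float64(0.4)], [-3, 10, 37], 56],
[[0, 0, np.float64(-0.0)], [0, 0, 44], 56],
```

Request:
{"name": "carry_out", "arguments": {
  "targets": [
    [[0,0,0.4],[-3,10,37],56],
    [[0,0,0],[0,0,24],56],
    [[0,0,0],[0,0,20],56],
    [[0,0,0],[0,0,0],56]
  ],
  "newtons": 30
}}

```text
t: 17.05
ee_pos: [546.4, 61.6, 31.4]
tcp_rot: [[0.992, 0.129, -0.003], [0.129, -0.992, -0.0], [-0.003, 0.0, -1.0]]
contact_force: [0.7, -0.3, 0.8]
opening: 56.1
finger_force: 0.0
```

Request:
{"name": "carry_out", "arguments": {
  "targets": [
    [[0,0,0],[0,0,0],0],
    [[0,0,0],[0,0,0],0],
    [[0,0,0],[0,0,0],0],
    [[0,0,0],[0,0,0],0]
  ]
}}

```text
t: 17.55
ee_pos: [547.8, 61.8, 33.3]
tcp_rot: [[0.992, 0.129, 0.001], [0.129, -0.992, 0.001], [0.001, -0.001, -1.0]]
contact_force: [-2.0, 1.4, 4.4]
opening: 24.6
finger_force: 30.0
```

Request:
{"name": "carry_out", "arguments": {
  "targets": [
    [[0,0,0],[0,0,-30],0],
    [[0,0,0],[0,0,-50],0],
    [[0,0,0],[0,0,-60],0],
    [[0,0,0],[0,0,-60],0]
  ]
}}

```text
t: 18.05
ee_pos: [546.8, 61.3, 234.2]
tcp_rot: [[0.992, 0.128, -0.001], [0.128, -0.992, -0.0], [-0.001, 0.0, -1.0]]
contact_force: [0.9, 0.4, -0.7]
opening: 24.3
finger_force: 30.0
```

```bash
python3 -c "
from h import *
plan([(577,-318,220,4.2)],0,42)
print(get_state()['opening'])"
```

```text
now [546.8  61.3 234.2] yaw -82.6
[[0, 0, np.float64(-8.7)], [-2, 38, 1], 0],[[0, 0, np.float64(-8.7)], [-8, 37, 1], 0],[[0, 0, np.float64(-8.7)], [-13, 36, 1], 0],[[0, 0, np.float64(-8.7)], [-18, 33, 1], 0],[[0, 0, np.float64(-8.7)], [-23, 30, 1], 0],[[0, 0, np.float64(-8.7)], [-27, 26, 1], 0],[[0, 0, np.float64(-8.7)], [-31, 22, 1], 0],[[0, 0, np.float64(-8.7)], [-34, 17, 1], 0],[[0, 0, np.float64(-8.7)], [-36, 12, 1], 0],[[0, 0, np.float64(-8.7)], [-38, 6, 1], 0],
24.33847492959101
```

Request:
{"name": "carry_out", "arguments": {
  "targets": [
    [[0,0,-8.7],[-2,38,1],0],
    [[0,0,-8.7],[-8,37,1],0],
    [[0,0,-8.7],[-13,36,1],0],
    [[0,0,-8.7],[-18,33,1],0],
    [[0,0,-8.7],[-23,30,1],0]
  ]
}}

```text
t: 18.68
ee_pos: [562.0, -128.6, 227.4]
tcp_rot: [[0.627, 0.779, -0.0], [0.779, -0.627, 0.0], [0.0, -0.0, -1.0]]
contact_force: [1.0, 0.2, -1.1]
opening: 24.7
finger_force: 30.0
```

Request:
{"name": "carry_out", "arguments": {
  "targets": [
    [[0,0,-8.7],[-27,26,1],0],
    [[0,0,-8.7],[-31,22,1],0],
    [[0,0,-8.7],[-34,17,1],0],
    [[0,0,-8.7],[-36,12,1],0],
    [[0,0,-8.7],[-38,6,1],0]
  ]
}}

```text
t: 19.3
ee_pos: [578.4, -317.8, 222.2]
tcp_rot: [[-0.081, 0.997, -0.001], [0.997, 0.081, 0.0], [0.001, -0.001, -1.0]]
contact_force: [0.3, -0.1, -1.5]
opening: 24.5
finger_force: 30.0
```

Request:
{"name": "carry_out", "arguments": {
  "targets": [
    [[0,0,0],[0,0,0],0]
  ]
}}

```text
t: 19.42
ee_pos: [576.8, -320.9, 222.1]
tcp_rot: [[-0.071, 0.997, -0.001], [0.997, 0.071, -0.002], [-0.002, -0.001, -1.0]]
contact_force: [-1.3, -1.0, -1.9]
opening: 24.8
finger_force: 30.0
```

```bash
python3 - <<'E'
from h import *
plan([(577,-318,220,4.2),(577,-318,102,4.2)],0)
print(get_state()['opening'])
p,d=snap('side');p2,d2=snap('top')
a=cv2.resize(p[180:400,180:400],None,fx=2.4,fy=2.4)
cv2.imwrite('pics/s7.png',a[:,:,::-1])
E
```

```text
now [ 576.8 -320.9  222.1] yaw 4.1
[[0, 0, np.float64(-0.1)], [3, 0, 2], 0],
[[0, 0, np.float64(-0.0)], [0, 0, 59], 0],[[0, 0, np.float64(-0.0)], [0, 0, 59], 0],
24.807231969194493
```

View pics/s7.png

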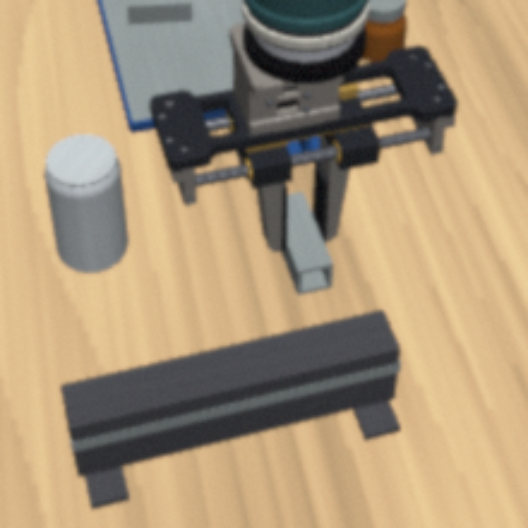

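The piece is held level and square over the rail. Lowering it.

Request:
{"name": "carry_out", "arguments": {
  "targets": [
    [[0,0,0],[2,0,50],0],
    [[0,0,0],[0,0,45],0],
    [[0,0,0],[0,0,20],0],
    [[0,0,0],[0,0,0],0]
  ]
}}

```text
t: 20.02
ee_pos: [578.3, -313.5, 106.7]
tcp_rot: [[-0.077, 0.997, -0.002], [0.997, 0.077, 0.001], [0.001, -0.002, -1.0]]
contact_force: [0.7, -1.1, -0.7]
opening: 24.7
finger_force: 30.0
```

Request:
{"name": "carry_out", "arguments": {
  "targets": [
    [[0,0,0],[0,0,3],0],
    [[0,0,0],[0,0,2],0],
    [[0,0,0],[0,0,0],0]
  ]
}}

```text
t: 20.4
ee_pos: [578.9, -315.0, 103.5]
tcp_rot: [[-0.076, 0.997, 0.001], [0.997, 0.076, -0.0], [-0.0, 0.001, -1.0]]
contact_force: [0.7, 0.1, -1.5]
opening: 24.4
finger_force: 30.0
```

Request:
{"name": "carry_out", "arguments": {
  "targets": [
    [[0,0,0],[-2,0,1],0],
    [[0,0,0],[0,0,1],0],
    [[0,0,0],[0,0,0],0]
  ]
}}

```text
t: 20.78
ee_pos: [579.0, -316.7, 102.3]
tcp_rot: [[-0.076, 0.997, 0.001], [0.997, 0.076, 0.001], [0.001, 0.001, -1.0]]
contact_force: [-2.7, 2.7, 7.8]
opening: 24.0
finger_force: 30.0
```

Contact at 7.8 N. Releasing, retreating, and measuring again.

Request:
{"name": "carry_out", "arguments": {
  "targets": [
    [[0,0,0],[0,0,0],34],
    [[0,0,0],[0,0,0],46],
    [[0,0,0],[0,0,-20],46],
    [[0,0,0],[0,0,-50],50],
    [[0,0,0],[0,0,-60],56]
  ]
}}

```text
t: 21.4
ee_pos: [578.1, -316.8, 232.3]
tcp_rot: [[-0.076, 0.997, -0.001], [0.997, 0.076, 0.0], [0.0, -0.001, -1.0]]
contact_force: [1.0, 0.2, 0.8]
opening: 55.7
finger_force: 0.0
```

```bash
cat >> h.py <<'E'
def blobs(lo,hi,u0,u1,v0,v1,amin=40):
    p,d=snap('top');W=world('top',d);z=W[...,2]
    m=((z>lo)&(z<hi)).astype(np.uint8);k=np.zeros_like(m);k[v0:v1,u0:u1]=1;m*=k
    n,l,st,ce=cv2.connectedComponentsWithStats(m)
    for i in range(1,n):
        if st[i,4]>amin:
            P=W[l==i];r=cv2.minAreaRect(np.ascontiguousarray(P[:,:2].astype(np.float32)));print(st[i][:2],st[i][4],r,np.median(P[:,2]))
E
python3 - <<'E'
from h import *
plan([(543.5,193.5,220,82.7),(543.5,193.5,75,82.7)],56)
blobs(20,40,160,320,190,262)
blobs(90,110,370,440,170,290)
p,d=snap('side','s8')
E
```

```text
now [ 578.1 -316.8  232.3] yaw 4.4
[[0, 0, np.float64(-8.7)], [57, 0, 1], 56],[[0, 0, np.float64(-8.7)], [56, 9, 1], 56],[[0, 0, np.float64(-8.7)], [54, 17, 1], 56],[[0, 0, np.float64(-8.7)], [51, 25, 1], 56],[[0, 0, np.float64(-8.7)], [46, 33, 1], 56],[[0, 0, np.float64(-8.7)], [41, 39, 1], 56],[[0, 0, np.float64(-8.7)], [34, 45, 1], 56],[[0, 0, np.float64(-8.7)], [27, 50, 1], 56],[[0, 0, np.float64(-8.7)], [19, 53, 1], 56],
[[0, 0, np.float64(-0.0)], [0, 0, 48], 56],[[0, 0, np.float64(-0.0)], [0, 0, 48], 56],[[0, 0, np.float64(-0.0)], [0, 0, 48], 56],
[213 217] 221 ((543.7351684570312, 193.34385681152344), (26.422399520874023, 70.12567138671875), 83.25180053710938) 30.43857327312594
[388 205] 242 ((580.2891845703125, -318.56195068359375), (25.131855010986328, 71.1436767578125), 4.278967380523682) 99.10604054818702
```

View pics/s8.png

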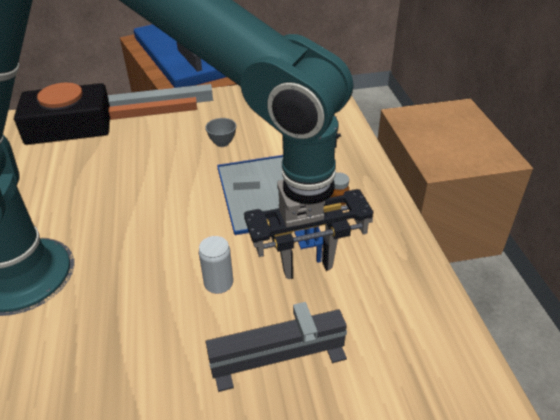

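Piece A sits well at (580,-318.6). Now piece B, via a waypoint clear of the guard.

```bash
python3 -c "
from h import *
plan([(520,-60,225,82.7),(543.5,193.5,160,82.7),(543.5,193.5,60,82.7)],56)"
```

```text
now [ 580.5 -318.4  236. ] yaw 4.3
[[0, 0, np.float64(-9.8)], [33, -5, 1], 56],[[0, 0, np.float64(-9.8)], [33, 1, 1], 56],[[0, 0, np.float64(-9.8)], [33, 6, 1], 56],[[0, 0, np.float64(-9.8)], [31, 12, 1], 56],[[0, 0, np.float64(-9.8)], [29, 17, 1], 56],[[0, 0, np.float64(-9.8)], [25, 21, 1], 56],[[0, 0, np.float64(-9.8)], [21, 25, 1], 56],[[0, 0, np.float64(-9.8)], [17, 29, 1], 56],
[[0, 0, np.float64(-0.0)], [2, 51, 13], 56],[[0, 0, np.float64(-0.0)], [2, 51, 13], 56],[[0, 0, np.float64(-0.0)], [2, 51, 13], 56],[[0, 0, np.float64(-0.0)], [2, 51, 13], 56],[[0, 0, np.float64(-0.0)], [2, 51, 13], 56],
[[0, 0, np.float64(-0.0)], [0, 0, 50], 56],[[0, 0, np.float64(-0.0)], [0, 0, 50], 56],
```

Request:
{"name": "carry_out", "arguments": {
  "targets": [
    [[0,0,-9.8],[33,-5,1],56],
    [[0,0,-9.8],[33,1,1],56],
    [[0,0,-9.8],[33,6,1],56],
    [[0,0,-9.8],[31,12,1],56],
    [[0,0,-9.8],[29,17,1],56]
  ]
}}

```text
t: 22.18
ee_pos: [540.4, -153.1, 225.2]
tcp_rot: [[-0.806, 0.592, -0.001], [0.592, 0.806, 0.0], [0.001, -0.0, -1.0]]
contact_force: [-0.1, -0.1, 1.0]
opening: 56.3
finger_force: 0.0
```

Request:
{"name": "carry_out", "arguments": {
  "targets": [
    [[0,0,-9.8],[25,21,1],56],
    [[0,0,-9.8],[21,25,1],56],
    [[0,0,-9.8],[17,29,1],56],
    [[0,0,0],[2,51,13],56],
    [[0,0,0],[2,51,13],56]
  ]
}}

```text
t: 22.8
ee_pos: [527.0, 44.7, 196.3]
tcp_rot: [[-0.992, 0.127, 0.0], [0.127, 0.992, -0.0], [-0.0, -0.0, -1.0]]
contact_force: [1.0, 0.1, -0.4]
opening: 55.8
finger_force: 0.0
```

Request:
{"name": "carry_out", "arguments": {
  "targets": [
    [[0,0,0],[2,51,13],56],
    [[0,0,0],[2,51,13],56],
    [[0,0,0],[2,51,13],56],
    [[0,0,0],[0,0,30],56],
    [[0,0,0],[0,0,30],56]
  ]
}}

```text
t: 23.42
ee_pos: [540.1, 197.0, 96.4]
tcp_rot: [[-0.992, 0.124, -0.0], [0.124, 0.992, -0.0], [0.0, -0.0, -1.0]]
contact_force: [-0.4, 0.6, -0.7]
opening: 56.1
finger_force: 0.0
```

```bash
python3 -c "
from h import *
plan([(543.5,193.5,65,83),(543.5,193.5,27,83)],56)
p,d=snap('side');W=world('side',d)
a=cv2.resize(p[120:260,190:330],None,fx=3,fy=3);cv2.imwrite('pics/s9.png',a[:,:,::-1])
# piece B top pts in side view
m=(np.abs(W[...,2]-31)<4)&(np.abs(W[...,0]-545)<60)&(np.abs(W[...,1]-185)<80)
m=m.astype(np.uint8);n,l,st,ce=cv2.connectedComponentsWithStats(m)
for i in range(1,n):
  if st[i,4]>30: P=W[l==i];print(st[i],P.mean(0),P.min(0),P.max(0))"
```

```text
now [540.1 197.   96.4] yaw 82.9
[[0, 0, np.float64(-0.1)], [-4, -3, 31], 56],
[[0, 0, np.float64(-0.0)], [0, 0, 38], 56],
[233 175  27   9 180] [540.5 191.4  30.4] [505.8 172.4  27.1] [576.7 212.2  34.8]
```

Request:
{"name": "carry_out", "arguments": {
  "targets": [
    [[0,0,0],[-4,-3,31],56],
    [[0,0,0],[0,0,20],56],
    [[0,0,0],[0,0,18],56],
    [[0,0,0],[0,0,0],56]
  ]
}}

```text
t: 23.98
ee_pos: [543.2, 192.3, 27.5]
tcp_rot: [[-0.992, 0.126, -0.002], [0.126, 0.992, -0.001], [0.002, -0.001, -1.0]]
contact_force: [-0.1, -0.0, 0.2]
opening: 55.8
finger_force: 0.0
```

Request:
{"name": "carry_out", "arguments": {
  "targets": [
    [[0,0,0],[0,0,0],0],
    [[0,0,0],[0,0,0],0],
    [[0,0,0],[0,0,0],0],
    [[0,0,0],[0,0,0],0]
  ]
}}

```text
t: 24.48
ee_pos: [544.6, 193.0, 29.2]
tcp_rot: [[-0.992, 0.126, 0.001], [0.126, 0.992, 0.0], [-0.001, 0.001, -1.0]]
contact_force: [-0.6, 0.3, 3.2]
opening: 24.5
finger_force: 30.0
```

Request:
{"name": "carry_out", "arguments": {
  "targets": [
    [[0,0,0],[0,0,-30],0],
    [[0,0,0],[0,0,-50],0],
    [[0,0,0],[0,0,-60],0],
    [[0,0,0],[0,0,-50],0]
  ]
}}

```text
t: 24.98
ee_pos: [544.1, 192.6, 220.7]
tcp_rot: [[-0.992, 0.126, 0.001], [0.126, 0.992, 0.0], [-0.001, 0.0, -1.0]]
contact_force: [1.6, 0.4, -1.6]
opening: 24.9
finger_force: 30.0
```

```bash
python3 -c "
from h import *
plan([(520,-40,235,82.7),(477,-325.5,220,4.2)],0)"
```

```text
now [544.1 192.6 220.7] yaw 82.8
[[0, 0, np.float64(0.0)], [-1, -58, -4], 0],[[0, 0, np.float64(0.0)], [-1, -58, -4], 0],[[0, 0, np.float64(0.0)], [-1, -58, -4], 0],[[0, 0, np.float64(0.0)], [-1, -58, -4], 0],
[[0, 0, np.float64(9.8)], [1, -36, 2], 0],[[0, 0, np.float64(9.8)], [-5, -36, 2], 0],[[0, 0, np.float64(9.8)], [-11, -34, 2], 0],[[0, 0, np.float64(9.8)], [-17, -32, 2], 0],[[0, 0, np.float64(9.8)], [-22, -28, 2], 0],[[0, 0, np.float64(9.8)], [-27, -24, 2], 0],[[0, 0, np.float64(9.8)], [-30, -19, 2], 0],[[0, 0, np.float64(9.8)], [-33, -14, 2], 0],
```

Request:
{"name": "carry_out", "arguments": {
  "targets": [
    [[0,0,0],[-1,-58,-4],0],
    [[0,0,0],[-1,-58,-4],0],
    [[0,0,0],[-1,-58,-4],0],
    [[0,0,0],[-1,-58,-4],0]
  ]
}}

```text
t: 25.48
ee_pos: [518.2, -39.7, 234.7]
tcp_rot: [[-0.992, 0.126, 0.0], [0.126, 0.992, 0.0], [-0.0, 0.0, -1.0]]
contact_force: [1.1, 0.2, -2.3]
opening: 24.7
finger_force: 30.0
```

Request:
{"name": "carry_out", "arguments": {
  "targets": [
    [[0,0,9.8],[1,-36,2],0],
    [[0,0,9.8],[-5,-36,2],0],
    [[0,0,9.8],[-11,-34,2],0],
    [[0,0,9.8],[-17,-32,2],0],
    [[0,0,9.8],[-22,-28,2],0]
  ]
}}

```text
t: 26.1
ee_pos: [490.9, -216.7, 224.4]
tcp_rot: [[-0.551, 0.834, -0.0], [0.834, 0.551, 0.0], [0.001, -0.0, -1.0]]
contact_force: [0.7, -0.7, -1.0]
opening: 24.5
finger_force: 30.0
```

Request:
{"name": "carry_out", "arguments": {
  "targets": [
    [[0,0,9.8],[-27,-24,2],0],
    [[0,0,9.8],[-30,-19,2],0],
    [[0,0,9.8],[-33,-14,2],0],
    [[0,0,0],[0,0,0],0]
  ]
}}

```text
t: 26.6
ee_pos: [474.2, -325.0, 218.2]
tcp_rot: [[-0.071, 0.997, -0.001], [0.997, 0.071, -0.001], [-0.001, -0.002, -1.0]]
contact_force: [0.1, 0.2, -1.6]
opening: 24.4
finger_force: 30.0
```

```bash
python3 -c "
from h import *
plan([(477,-325.5,110,4.2)],0)
print(get_state()['opening'])
blobs(90,110,370,440,170,290)
"
```

```text
now [ 474.2 -325.   218.2] yaw 4.1
[[0, 0, np.float64(-0.1)], [0, 1, 54], 0],[[0, 0, np.float64(-0.1)], [0, 1, 54], 0],
24.447243662262345
[388 205] 237 ((580.1636962890625, -317.5926208496094), (25.359153747558594, 70.99532318115234), 3.823310136795044) 99.1441006570069
```

Request:
{"name": "carry_out", "arguments": {
  "targets": [
    [[0,0,0],[0,1,50],0],
    [[0,0,0],[0,0,45],0],
    [[0,0,0],[0,0,20],0],
    [[0,0,0],[0,0,2],0],
    [[0,0,0],[0,0,0],0]
  ]
}}

```text
t: 27.28
ee_pos: [478.0, -322.4, 102.9]
tcp_rot: [[-0.077, 0.997, 0.002], [0.997, 0.077, -0.001], [-0.001, 0.002, -1.0]]
contact_force: [0.9, -0.0, -1.1]
opening: 24.5
finger_force: 30.0
```

Request:
{"name": "carry_out", "arguments": {
  "targets": [
    [[0,0,0],[0,0,2],0],
    [[0,0,0],[0,0,0],0]
  ]
}}

```text
t: 27.52
ee_pos: [477.4, -322.2, 100.5]
tcp_rot: [[-0.076, 0.997, 0.001], [0.997, 0.076, -0.0], [-0.001, 0.001, -1.0]]
contact_force: [0.5, 0.1, -2.9]
opening: 24.5
finger_force: 30.0
```

Request:
{"name": "carry_out", "arguments": {
  "targets": [
    [[0,0,0],[-3,0,0],0],
    [[0,0,0],[0,0,2],0],
    [[0,0,0],[0,0,1],0],
    [[0,0,0],[0,0,0],0]
  ]
}}

```text
t: 28.02
ee_pos: [477.4, -325.7, 98.2]
tcp_rot: [[-0.076, 0.997, 0.001], [0.997, 0.076, -0.0], [-0.0, 0.001, -1.0]]
contact_force: [-2.8, 1.2, 10.3]
opening: 24.8
finger_force: 30.0
```

Contact. Releasing and measuring both pieces, and checking the tray is empty.

Request:
{"name": "carry_out", "arguments": {
  "targets": [
    [[0,0,0],[0,0,0],34],
    [[0,0,0],[0,0,0],44],
    [[0,0,0],[0,0,-20],44],
    [[0,0,0],[0,0,-50],46],
    [[0,0,0],[0,0,-60],46]
  ]
}}

```text
t: 28.65
ee_pos: [476.7, -324.8, 228.4]
tcp_rot: [[-0.076, 0.997, -0.001], [0.997, 0.076, 0.0], [0.0, -0.001, -1.0]]
contact_force: [1.0, 0.5, -0.9]
opening: 46.0
finger_force: 0.0
```

Request:
{"name": "carry_out", "arguments": {
  "targets": [
    [[0,0,0],[20,0,-60],46],
    [[0,0,0],[40,20,-40],46],
    [[0,0,0],[50,20,0],46],
    [[0,0,0],[30,20,0],46],
    [[0,0,0],[0,0,0],46]
  ]
}}

```text
t: 29.28
ee_pos: [527.6, -177.9, 326.9]
tcp_rot: [[-0.082, 0.997, 0.001], [0.997, 0.082, 0.001], [0.001, 0.001, -1.0]]
contact_force: [-0.7, -0.1, -0.1]
opening: 45.9
finger_force: 0.0
```

```bash
python3 - <<'E'
from h import *
blobs(90,110,370,440,170,290)
blobs(20,40,160,320,190,262)
print(get_state()['ee_pos'])
plan([(633,-19,372,2.6)],46)
p2,_=cams.capture('top');p,_=cams.capture('side')
cv2.imwrite('pics/s10.png',cv2.resize(np.hstack([p[100:400,180:400],p2[100:400,150:440]]),None,fx=1.5,fy=1.5)[:,:,::-1])
E
```

```text
[ 526.1 -181.7  326.7]
now [ 526.1 -181.7  326.7] yaw 4.4
[[0, 0, np.float64(0.4)], [39, 30, -11], 46],[[0, 0, np.float64(0.4)], [39, 29, -11], 46],[[0, 0, np.float64(0.4)], [39, 29, -11], 46],[[0, 0, np.float64(0.4)], [39, 29, -11], 46],
```

View pics/s10.png

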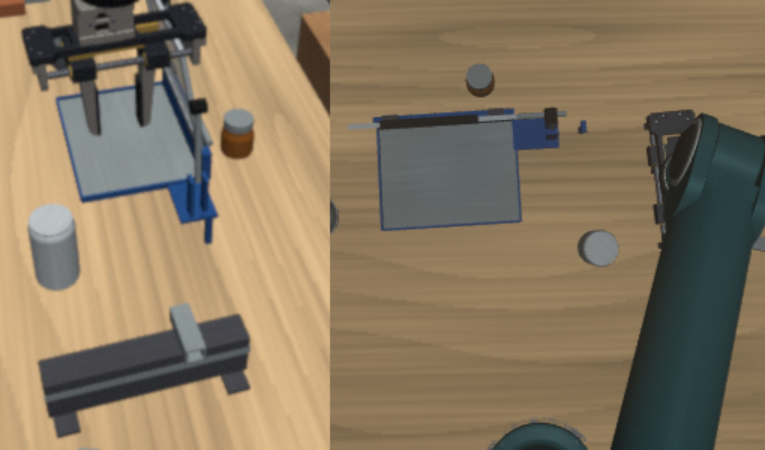

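B is no longer on the rail. Something lies on the bench near side pixel (239,399) and top pixel (438,260), so it was probably knocked. I'll move the arm aside and look.

Request:
{"name": "carry_out", "arguments": {
  "targets": [
    [[0,0,0],[50,-20,0],56],
    [[0,0,0],[60,-20,0],56],
    [[0,0,0],[60,-20,0],56],
    [[0,0,0],[0,0,0],56]
  ]
}}

```text
t: 29.98
ee_pos: [452.8, -14.8, 326.2]
tcp_rot: [[-0.082, 0.997, 0.0], [0.997, 0.082, 0.001], [0.001, 0.0, -1.0]]
contact_force: [0.9, -0.5, 0.1]
opening: 56.0
finger_force: 0.0
```

```bash
python3 - <<'E'
from h import *
blobs(90,110,370,440,170,290)
blobs(15,45,400,520,170,310,30)
p2,_=cams.capture('top');p,_=cams.capture('side')
a=cv2.resize(p[290:420,180:400],(440,260));b=cv2.resize(p2[170:300,370:480],(330,390))
c=np.zeros((390,770,3),np.uint8);c[:260,:440]=a;c[:,440:]=b
cv2.imwrite('pics/s11.png',c[:,:,::-1])
E
```

```text
[388 205] 245 ((580.2514038085938, -317.7890319824219), (25.200624465942383, 71.6260757446289), 4.485590934753418) 99.27024354704804
[428 257] 223 ((433.6663818359375, -444.54010009765625), (72.3155746459961, 25.16175079345703), 77.04254913330078) 23.962773512042077
```

View pics/s11.png

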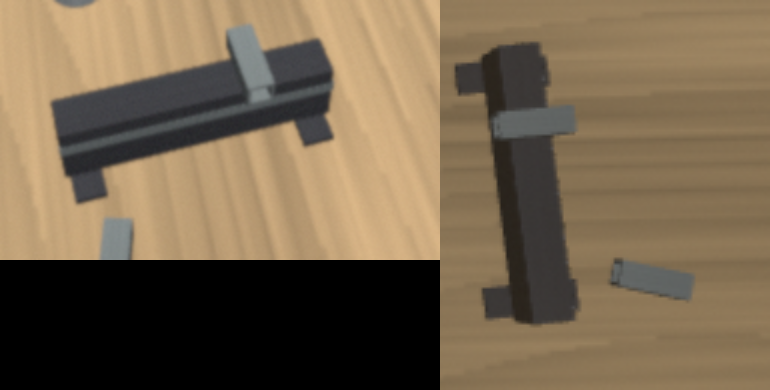

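B lies flat on the bench at about (434,-444), yaw 77°. Regrasping it.

```bash
python3 -c "
from h import *
plan([(433.7,-444.5,160,-13),(433.7,-444.5,70,-13)],56)"
```

```text
now [454.5 -19.5 326.1] yaw 4.2
[[0, 0, np.float64(2.1)], [-53, -6, 21], 56],[[0, 0, np.float64(2.1)], [-53, -4, 21], 56],[[0, 0, np.float64(2.1)], [-53, -2, 21], 56],[[0, 0, np.float64(2.1)], [-53, 0, 21], 56],[[0, 0, np.float64(2.1)], [-53, 1, 21], 56],[[0, 0, np.float64(2.1)], [-53, 3, 21], 56],[[0, 0, np.float64(2.1)], [-53, 5, 21], 56],[[0, 0, np.float64(2.1)], [-53, 7, 21], 56],
[[0, 0, np.float64(-0.0)], [0, 0, 45], 56],[[0, 0, np.float64(-0.0)], [0, 0, 45], 56],
```

Request:
{"name": "carry_out", "arguments": {
  "targets": [
    [[0,0,2.1],[-53,-6,21],56],
    [[0,0,2.1],[-53,-4,21],56],
    [[0,0,2.1],[-53,-2,21],56],
    [[0,0,2.1],[-53,0,21],56],
    [[0,0,2.1],[-53,1,21],56]
  ]
}}

```text
t: 30.8
ee_pos: [443.2, -286.6, 220.3]
tcp_rot: [[0.111, 0.994, 0.0], [0.994, -0.111, -0.001], [-0.001, 0.0, -1.0]]
contact_force: [0.1, 0.4, 0.4]
opening: 56.1
finger_force: 0.0
```

Request:
{"name": "carry_out", "arguments": {
  "targets": [
    [[0,0,2.1],[-53,3,21],56],
    [[0,0,2.1],[-53,5,21],56],
    [[0,0,2.1],[-53,7,21],56],
    [[0,0,0],[0,0,40],56],
    [[0,0,0],[0,0,40],56]
  ]
}}

```text
t: 31.42
ee_pos: [434.1, -445.6, 76.3]
tcp_rot: [[0.219, 0.976, -0.001], [0.976, -0.219, -0.002], [-0.002, -0.001, -1.0]]
contact_force: [-0.5, 0.1, -0.9]
opening: 55.7
finger_force: 0.0
```

```bash
python3 -c "
from h import *
plan([(433.7,-444.5,60,-13),(433.7,-444.5,20,-13)],56)"
```

```text
now [ 434.1 -445.6   76.3] yaw -12.7
[[0, 0, np.float64(0.3)], [1, -1, 16], 56],
[[0, 0, np.float64(-0.0)], [0, 0, 40], 56],
```

Request:
{"name": "carry_out", "arguments": {
  "targets": [
    [[0,0,0.3],[1,0,26],56],
    [[0,0,0],[0,0,28],56],
    [[0,0,0],[0,0,2],56],
    [[0,0,0],[0,0,0],0],
    [[0,0,0],[0,0,0],0]
  ]
}}

```text
t: 32.05
ee_pos: [436.7, -442.6, 23.2]
tcp_rot: [[0.221, 0.975, 0.002], [0.975, -0.221, -0.002], [-0.001, 0.002, -1.0]]
contact_force: [-0.5, 1.1, -0.1]
opening: 38.3
finger_force: 0.0
```

Request:
{"name": "carry_out", "arguments": {
  "targets": [
    [[0,0,0],[0,0,0],0],
    [[0,0,0],[0,0,0],0],
    [[0,0,0],[0,0,0],0]
  ]
}}

```text
t: 32.42
ee_pos: [436.3, -441.8, 22.8]
tcp_rot: [[0.22, 0.975, 0.001], [0.975, -0.22, -0.0], [-0.0, 0.001, -1.0]]
contact_force: [-1.8, 0.6, 6.8]
opening: 24.6
finger_force: 30.0
```

Request:
{"name": "carry_out", "arguments": {
  "targets": [
    [[0,0,0],[0,0,-30],0],
    [[0,0,0],[0,0,-50],0],
    [[0,0,0],[0,0,-60],0],
    [[0,0,0],[0,0,0],0]
  ]
}}

```text
t: 32.92
ee_pos: [438.5, -443.7, 166.7]
tcp_rot: [[0.22, 0.975, 0.008], [0.975, -0.22, -0.006], [-0.004, 0.009, -1.0]]
contact_force: [0.3, -0.3, -2.8]
opening: 24.7
finger_force: 30.0
```

```bash
python3 -c "
from h import *
plan([(477,-325.5,165,4.2),(477,-325.5,105,4.2)],0)
blobs(90,110,370,440,170,290)"
```

```text
now [ 438.5 -443.7  166.7] yaw -12.7
[[0, 0, np.float64(-5.6)], [41, 4, 1], 0],[[0, 0, np.float64(-5.6)], [41, 8, 1], 0],[[0, 0, np.float64(-5.6)], [40, 12, 1], 0],
[[0, 0, np.float64(-0.0)], [0, 0, 60], 0],
[388 205] 241 ((580.3416748046875, -317.7413635253906), (25.44379234313965, 71.23906707763672), 4.6994194984436035) 99.0154656298389
```

Request:
{"name": "carry_out", "arguments": {
  "targets": [
    [[0,0,-5.6],[41,4,1],0],
    [[0,0,-5.6],[41,8,1],0],
    [[0,0,-5.6],[41,12,1],0],
    [[0,0,0],[0,0,35],0],
    [[0,0,0],[0,0,20],0]
  ]
}}

```text
t: 33.6
ee_pos: [473.9, -320.2, 100.8]
tcp_rot: [[-0.072, 0.997, -0.004], [0.997, 0.072, 0.002], [0.003, -0.004, -1.0]]
contact_force: [-0.7, -0.8, -1.4]
opening: 24.7
finger_force: 30.0
```

Request:
{"name": "carry_out", "arguments": {
  "targets": [
    [[0,0,0],[0,0,5],0],
    [[0,0,0],[0,0,2],0],
    [[0,0,0],[0,0,0],0]
  ]
}}

```text
t: 33.98
ee_pos: [473.8, -321.1, 97.7]
tcp_rot: [[-0.07, 0.998, -0.003], [0.998, 0.07, 0.004], [0.004, -0.002, -1.0]]
contact_force: [-5.8, 6.0, 14.4]
opening: 24.9
finger_force: 30.0
```

Request:
{"name": "carry_out", "arguments": {
  "targets": [
    [[0,0,0],[0,0,-2],0],
    [[0,0,0],[0,0,0],28],
    [[0,0,0],[0,0,0],36],
    [[0,0,0],[0,0,0],44],
    [[0,0,0],[0,0,-15],44]
  ]
}}

```text
t: 34.6
ee_pos: [474.6, -321.6, 113.4]
tcp_rot: [[-0.071, 0.997, -0.002], [0.997, 0.071, 0.001], [0.001, -0.002, -1.0]]
contact_force: [0.3, 0.4, 0.9]
opening: 44.3
finger_force: 0.0
```

Request:
{"name": "carry_out", "arguments": {
  "targets": [
    [[0,0,0],[0,0,-50],46],
    [[0,0,0],[0,0,-60],46],
    [[0,0,0],[20,0,-60],46],
    [[0,0,0],[50,20,-40],46],
    [[0,0,0],[50,0,-20],46]
  ]
}}

```text
t: 35.22
ee_pos: [486.8, -203.8, 343.8]
tcp_rot: [[-0.07, 0.998, 0.005], [0.998, 0.07, -0.001], [-0.002, 0.005, -1.0]]
contact_force: [1.5, -0.3, -0.7]
opening: 45.8
finger_force: 0.0
```

Request:
{"name": "carry_out", "arguments": {
  "targets": [
    [[0,0,0],[50,0,0],46],
    [[0,0,0],[50,0,0],46],
    [[0,0,0],[50,0,0],46],
    [[0,0,0],[0,0,0],46]
  ]
}}

```text
t: 35.72
ee_pos: [474.8, -51.3, 341.4]
tcp_rot: [[-0.078, 0.997, 0.001], [0.997, 0.078, 0.001], [0.001, 0.001, -1.0]]
contact_force: [-0.2, -0.1, -0.0]
opening: 45.7
finger_force: 0.0
```

```bash
python3 - <<'E'
from h import *
blobs(85,110,370,440,170,290)
blobs(15,45,400,520,170,310,30)
plan([(633,60,365,2.6)],46)
p2,_=cams.capture('top');p,_=cams.capture('side')
cv2.imwrite('pics/s12.png',np.hstack([p[120:400,180:400],p2[120:400,150:440]])[:,:,::-1])
E
```

```text
[388 205] 248 ((580.08056640625, -318.15728759765625), (25.136476516723633, 71.69731140136719), 4.638169765472412) 99.3237868219054
[393 243] 245 ((476.269775390625, -326.9326477050781), (24.910415649414062, 72.2297592163086), 4.053066730499268) 99.02716737413675
now [475.  -55.5 341.3] yaw 4.1
[[0, 0, np.float64(0.4)], [26, 41, -6], 46],[[0, 0, np.float64(0.4)], [26, 41, -6], 46],[[0, 0, np.float64(0.4)], [27, 41, -6], 46],[[0, 0, np.float64(0.4)], [27, 41, -6], 46],
```

View pics/s12.png

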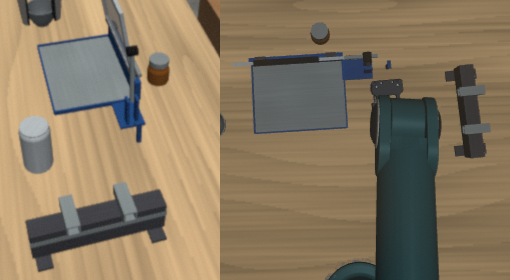

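Both pieces are on the rail: (580,-318) and (476,-327), tops at 99 mm, square across. The guard is propped. Next: back to the bar to raise the guard off the stay.

```bash
python3 -c "
from h import *
plan([(633,168,365,2.6),(633,168,300,2.6)],44)"
```

```text
now [475.  -56.6 340.9] yaw 3.9
[[0, 0, np.float64(0.3)], [43, 35, -5], 44],[[0, 0, np.float64(0.3)], [43, 34, -5], 44],[[0, 0, np.float64(0.3)], [43, 34, -5], 44],[[0, 0, np.float64(0.3)], [43, 34, -5], 44],[[0, 0, np.float64(0.3)], [43, 34, -5], 44],
[[0, 0, np.float64(-0.0)], [0, 0, 32], 44],[[0, 0, np.float64(-0.0)], [0, 0, 32], 44],
```

Request:
{"name": "carry_out", "arguments": {
  "targets": [
    [[0,0,0.3],[43,35,-5],44],
    [[0,0,0.3],[43,34,-5],44],
    [[0,0,0.3],[43,34,-5],44],
    [[0,0,0.3],[43,34,-5],44],
    [[0,0,0.3],[43,34,-5],44]
  ],
  "newtons": 20
}}

```text
t: 36.55
ee_pos: [634.3, 169.3, 365.6]
tcp_rot: [[-0.042, 0.999, 0.0], [0.999, 0.042, -0.001], [-0.001, 0.0, -1.0]]
contact_force: [0.8, -0.0, 0.8]
opening: 44.3
finger_force: 0.0
```

Request:
{"name": "carry_out", "arguments": {
  "targets": [
    [[0,0,0],[0,0,0],44]
  ]
}}

```text
t: 36.67
ee_pos: [634.0, 172.9, 363.7]
tcp_rot: [[-0.048, 0.999, -0.001], [0.999, 0.048, -0.0], [-0.0, -0.001, -1.0]]
contact_force: [0.1, 0.8, -0.0]
opening: 44.1
finger_force: 0.0
```

Request:
{"name": "carry_out", "arguments": {
  "targets": [
    [[0,0,0],[0,0,32],44],
    [[0,0,0],[0,0,31],44],
    [[0,0,0],[0,0,0],0],
    [[0,0,0],[0,0,0],0],
    [[0,0,0],[0,0,0],0]
  ]
}}

```text
t: 37.3
ee_pos: [633.8, 169.3, 304.3]
tcp_rot: [[-0.044, 0.999, 0.004], [0.999, 0.044, 0.001], [0.0, 0.004, -1.0]]
contact_force: [5.3, -1.1, -1.7]
opening: 16.0
finger_force: 2.1
```

Request:
{"name": "carry_out", "arguments": {
  "targets": [
    [[0,0,0],[0,0,0],0],
    [[0,0,0],[0,14,-1],0],
    [[0,0,0],[0,14,-1],0],
    [[0,0,0],[0,14,0],0],
    [[0,0,0],[0,14,0],0]
  ]
}}

```text
t: 37.92
ee_pos: [689.0, 171.7, 306.3]
tcp_rot: [[-0.044, 0.999, 0.001], [0.999, 0.044, -0.0], [-0.0, 0.001, -1.0]]
contact_force: [-0.8, -2.6, 3.2]
opening: 13.1
finger_force: 20.0
```

Request:
{"name": "carry_out", "arguments": {
  "targets": [
    [[0,0,0],[0,6,0],0],
    [[0,0,0],[0,3,0],0],
    [[0,0,0],[0,0,0],0]
  ]
}}

```text
t: 38.3
ee_pos: [696.1, 172.0, 305.6]
tcp_rot: [[-0.044, 0.999, -0.003], [0.999, 0.044, -0.001], [-0.001, -0.003, -1.0]]
contact_force: [-6.2, -3.7, 7.3]
opening: 13.1
finger_force: 20.0
```

Request:
{"name": "carry_out", "arguments": {
  "targets": [
    [[0,0,0],[0,0,0],30],
    [[0,0,0],[0,0,0],44],
    [[0,0,0],[0,0,0],46],
    [[0,0,0],[0,0,-30],46],
    [[0,0,0],[0,0,-30],46]
  ]
}}

```text
t: 38.92
ee_pos: [697.4, 173.1, 364.5]
tcp_rot: [[-0.045, 0.999, -0.001], [0.999, 0.045, -0.0], [-0.0, -0.001, -1.0]]
contact_force: [0.6, 0.5, 0.4]
opening: 46.1
finger_force: 0.0
```

```bash
python3 - <<'E'
from h import *
plan([(660.5,-26,365,2.6),(660.5,-26,199,2.6)],46)
p,d=snap('top');W=world('top',d);m=(W[...,2]>190)&(W[...,2]<235)&(abs(W[...,1]+26)<40)&(abs(W[...,0]-660)<40);print(m.sum(),np.median(W[m],0),W[m].min(0),W[m].max(0))
E
```

```text
now [697.4 173.1 364.5] yaw 2.6
[[0, 0, np.float64(-0.0)], [-49, -11, 0], 46],[[0, 0, np.float64(-0.0)], [-49, -11, 0], 46],[[0, 0, np.float64(-0.0)], [-49, -11, 0], 46],[[0, 0, np.float64(-0.0)], [-49, -11, 0], 46],
[[0, 0, np.float64(-0.0)], [0, 0, 55], 46],[[0, 0, np.float64(-0.0)], [0, 0, 55], 46],[[0, 0, np.float64(-0.0)], [0, 0, 55], 46],
85 [659.9 -26.8 212.3] [649.1 -37.7 203.2] [672.8 -16.9 219.3]
```

Knob confirmed at (660,-27), top about 214.

Request:
{"name": "carry_out", "arguments": {
  "targets": [
    [[0,0,0],[-49,-11,0],46],
    [[0,0,0],[-49,-11,0],46],
    [[0,0,0],[-50,-11,0],46],
    [[0,0,0],[-50,-11,0],46],
    [[0,0,0],[0,0,40],46]
  ]
}}

```text
t: 39.6
ee_pos: [663.6, -33.6, 327.8]
tcp_rot: [[-0.036, 0.999, 0.008], [0.999, 0.036, -0.002], [-0.003, 0.008, -1.0]]
contact_force: [-0.0, 0.3, -0.2]
opening: 45.8
finger_force: 0.0
```

Request:
{"name": "carry_out", "arguments": {
  "targets": [
    [[0,0,0],[0,0,50],46],
    [[0,0,0],[0,0,40],46],
    [[0,0,0],[0,0,30],46],
    [[0,0,0],[0,0,5],46],
    [[0,0,0],[0,0,0],46]
  ]
}}

```text
t: 40.22
ee_pos: [662.9, -26.9, 200.0]
tcp_rot: [[-0.045, 0.999, 0.001], [0.999, 0.045, -0.0], [-0.0, 0.001, -1.0]]
contact_force: [-0.9, 0.8, -0.2]
opening: 45.9
finger_force: 0.0
```

Request:
{"name": "carry_out", "arguments": {
  "targets": [
    [[0,0,0],[0,0,0],0],
    [[0,0,0],[0,0,0],0],
    [[0,0,0],[0,0,0],0],
    [[0,0,0],[0,0,0],0]
  ]
}}

```text
t: 40.72
ee_pos: [660.5, -26.9, 200.6]
tcp_rot: [[-0.045, 0.999, -0.004], [0.999, 0.045, 0.001], [0.001, -0.004, -1.0]]
contact_force: [-8.1, 1.0, 6.9]
opening: 24.1
finger_force: 20.0
```

Request:
{"name": "carry_out", "arguments": {
  "targets": [
    [[0,0,0],[-19,0,0],0],
    [[0,0,0],[-18,0,2],0],
    [[0,0,0],[-18,0,5],0],
    [[0,0,0],[-17,0,7],0],
    [[0,0,0],[-16,0,10],0]
  ]
}}

```text
t: 41.35
ee_pos: [664.2, -115.9, 175.7]
tcp_rot: [[-0.044, 0.999, -0.004], [0.999, 0.044, 0.001], [0.001, -0.004, -1.0]]
contact_force: [-6.5, 0.3, 1.3]
opening: 23.7
finger_force: 20.0
```

Request:
{"name": "carry_out", "arguments": {
  "targets": [
    [[0,0,0],[-14,0,12],0],
    [[0,0,0],[-13,0,13],0],
    [[0,0,0],[-11,0,15],0],
    [[0,0,0],[-9,0,16],0],
    [[0,0,0],[-6,0,17],0]
  ]
}}

```text
t: 41.98
ee_pos: [666.4, -169.4, 102.0]
tcp_rot: [[-0.043, 0.999, -0.004], [0.999, 0.043, -0.0], [-0.0, -0.004, -1.0]]
contact_force: [-7.0, -1.0, 0.4]
opening: 23.8
finger_force: 20.0
```

Request:
{"name": "carry_out", "arguments": {
  "targets": [
    [[0,0,0],[-4,0,18],0],
    [[0,0,0],[-1,0,15],0],
    [[0,0,0],[0,0,2],0],
    [[0,0,0],[0,0,0],0]
  ]
}}

```text
t: 42.48
ee_pos: [666.7, -174.9, 67.1]
tcp_rot: [[-0.043, 0.999, -0.005], [0.999, 0.043, -0.002], [-0.001, -0.005, -1.0]]
contact_force: [-5.4, -2.9, -1.1]
opening: 24.0
finger_force: 20.0
```

Request:
{"name": "carry_out", "arguments": {
  "targets": [
    [[0,0,0],[0,0,2],0],
    [[0,0,0],[0,0,0],34],
    [[0,0,0],[0,0,0],46],
    [[0,0,0],[0,0,-30],46],
    [[0,0,0],[0,0,-60],46]
  ]
}}

```text
t: 43.1
ee_pos: [668.0, -171.4, 154.2]
tcp_rot: [[-0.046, 0.999, -0.004], [0.999, 0.046, 0.001], [0.002, -0.004, -1.0]]
contact_force: [0.6, 0.2, -0.6]
opening: 45.8
finger_force: 0.0
```

Request:
{"name": "carry_out", "arguments": {
  "targets": [
    [[0,0,0],[0,0,-60],46],
    [[0,0,0],[0,0,-60],46],
    [[0,0,0],[0,0,-60],46],
    [[0,0,0],[0,0,-30],46],
    [[0,0,0],[0,0,0],46]
  ]
}}

```text
t: 43.72
ee_pos: [670.5, -172.6, 369.4]
tcp_rot: [[-0.046, 0.999, 0.007], [0.999, 0.046, -0.001], [-0.001, 0.007, -1.0]]
contact_force: [0.0, 0.3, -1.4]
opening: 45.7
finger_force: 0.0
```

```bash
python3 - <<'E'
from h import *
plan([(697,171,364,2.6)],44)
p,d=snap('side');p2,d2=snap('top')
W=world('side',d);
for c,(x,y,z) in dict(knobfolded=(667,-172,70)).items():
    m=np.linalg.norm(W-np.array([x,y,z]),axis=-1)<18;print(c,m.sum(),np.median(W[m],0),W[m].max(0))
W=world('top',d2);m=(W[...,2]>290)&(W[...,2]<330)&(abs(W[...,1]-170)<70)&(abs(W[...,0]-690)<60);print('bar',m.sum(),np.median(W[m],0))
E
```

```text
now [ 670.5 -172.6  369.4] yaw 2.6
[[0, 0, np.float64(0.0)], [57, 7, 1], 44],[[0, 0, np.float64(0.0)], [57, 7, 1], 44],[[0, 0, np.float64(0.0)], [57, 7, 1], 44],[[0, 0, np.float64(0.0)], [57, 7, 1], 44],[[0, 0, np.float64(0.0)], [57, 7, 1], 44],[[0, 0, np.float64(0.0)], [57, 7, 1], 44],
knobfolded 139 [ 664.1 -178.    75.6] [ 677.3 -155.6   82.4]
bar 366 [695.6 170.6 313.9]
```

Stay folded, bar at (696,171). Shutting the guard.

Request:
{"name": "carry_out", "arguments": {
  "targets": [
    [[0,0,0],[57,7,1],44],
    [[0,0,0],[57,7,1],44],
    [[0,0,0],[57,7,1],44],
    [[0,0,0],[57,7,1],44],
    [[0,0,0],[57,7,1],44]
  ]
}}

```text
t: 44.45
ee_pos: [690.4, 115.6, 358.1]
tcp_rot: [[-0.045, 0.999, -0.003], [0.999, 0.045, -0.001], [-0.0, -0.003, -1.0]]
contact_force: [0.9, 0.1, 0.4]
opening: 44.2
finger_force: 0.0
```

Request:
{"name": "carry_out", "arguments": {
  "targets": [
    [[0,0,0],[57,6,1],44],
    [[0,0,0],[0,0,0],44],
    [[0,0,0],[0,0,30],44],
    [[0,0,0],[0,0,28],44],
    [[0,0,0],[0,0,0],44]
  ]
}}

```text
t: 45.08
ee_pos: [692.9, 169.4, 297.3]
tcp_rot: [[-0.044, 0.999, -0.007], [0.999, 0.044, -0.003], [-0.002, -0.007, -1.0]]
contact_force: [-0.1, -0.2, -0.2]
opening: 44.1
finger_force: 0.0
```

Request:
{"name": "carry_out", "arguments": {
  "targets": [
    [[0,0,0],[0,0,0],0],
    [[0,0,0],[0,0,0],0],
    [[0,0,0],[0,0,0],0],
    [[0,0,0],[0,0,0],0]
  ]
}}

```text
t: 45.58
ee_pos: [695.1, 170.8, 302.4]
tcp_rot: [[-0.045, 0.999, 0.002], [0.999, 0.045, 0.0], [0.0, 0.002, -1.0]]
contact_force: [-0.4, -0.4, 1.9]
opening: 13.3
finger_force: 20.0
```

Request:
{"name": "carry_out", "arguments": {
  "targets": [
    [[0,0,0],[0,-22,-1],0],
    [[0,0,0],[0,-22,0],0],
    [[0,0,0],[0,-22,2],0],
    [[0,0,0],[0,-21,4],0],
    [[0,0,0],[0,-21,6],0]
  ]
}}

```text
t: 46.2
ee_pos: [586.1, 166.1, 288.2]
tcp_rot: [[-0.045, 0.999, -0.0], [0.999, 0.045, -0.0], [-0.0, -0.0, -1.0]]
contact_force: [7.7, 2.8, -18.3]
opening: 13.3
finger_force: 20.0
```

Request:
{"name": "carry_out", "arguments": {
  "targets": [
    [[0,0,0],[0,-20,8],0],
    [[0,0,0],[0,-19,11],0],
    [[0,0,0],[0,-18,13],0],
    [[0,0,0],[0,-17,14],0]
  ]
}}

```text
t: 46.7
ee_pos: [513.5, 163.1, 243.9]
tcp_rot: [[-0.045, 0.999, 0.003], [0.999, 0.045, 0.001], [0.001, 0.003, -1.0]]
contact_force: [7.3, 1.7, -8.8]
opening: 13.4
finger_force: 20.0
```

Request:
{"name": "carry_out", "arguments": {
  "targets": [
    [[0,0,0],[0,-14,18],0],
    [[0,0,0],[0,-14,17],0],
    [[0,0,0],[0,-12,19],0],
    [[0,0,0],[0,-11,19],0],
    [[0,0,0],[0,-9,20],0]
  ]
}}

```text
t: 47.32
ee_pos: [452.9, 160.6, 151.3]
tcp_rot: [[-0.045, 0.999, 0.001], [0.999, 0.045, 0.001], [0.001, 0.002, -1.0]]
contact_force: [1.0, 2.3, -0.8]
opening: 13.1
finger_force: 20.0
```

Request:
{"name": "carry_out", "arguments": {
  "targets": [
    [[0,0,0],[0,-7,21],0],
    [[0,0,0],[0,-5,21],0],
    [[0,0,0],[0,-3,20],0],
    [[0,0,0],[0,0,0],0]
  ]
}}

```text
t: 47.82
ee_pos: [438.3, 159.9, 89.0]
tcp_rot: [[-0.045, 0.999, 0.001], [0.999, 0.045, 0.0], [0.0, 0.001, -1.0]]
contact_force: [1.2, 2.5, -1.6]
opening: 13.0
finger_force: 20.0
```

Request:
{"name": "carry_out", "arguments": {
  "targets": [
    [[0,0,0],[0,-1,12],0],
    [[0,0,0],[0,0,10],0],
    [[0,0,0],[0,0,5],0],
    [[0,0,0],[0,0,0],0]
  ]
}}

```text
t: 48.32
ee_pos: [437.4, 159.7, 63.7]
tcp_rot: [[-0.045, 0.999, 0.0], [0.999, 0.045, 0.001], [0.001, 0.0, -1.0]]
contact_force: [-4.1, 0.8, 16.3]
opening: 13.1
finger_force: 20.0
```

Shut and on its seat. Releasing, retreating and verifying.

Request:
{"name": "carry_out", "arguments": {
  "targets": [
    [[0,0,0],[0,0,-2],0],
    [[0,0,0],[0,0,0],30],
    [[0,0,0],[0,0,0],40],
    [[0,0,0],[0,0,-30],40],
    [[0,0,0],[0,0,-60],40]
  ]
}}

```text
t: 48.95
ee_pos: [435.2, 157.9, 153.4]
tcp_rot: [[-0.044, 0.999, -0.006], [0.999, 0.044, -0.004], [-0.003, -0.006, -1.0]]
contact_force: [0.7, 0.2, 1.0]
opening: 40.2
finger_force: 0.0
```

Request:
{"name": "carry_out", "arguments": {
  "targets": [
    [[0,0,0],[30,-20,-60],40],
    [[0,0,0],[50,-20,-40],40],
    [[0,0,0],[50,0,0],40],
    [[0,0,0],[50,0,0],40],
    [[0,0,0],[0,0,0],40]
  ]
}}

```text
t: 49.58
ee_pos: [391.4, 333.8, 244.6]
tcp_rot: [[-0.05, 0.999, -0.001], [0.999, 0.05, -0.0], [-0.0, -0.001, -1.0]]
contact_force: [0.1, -1.2, -0.1]
opening: 40.2
finger_force: 0.0
```

```bash
python3 - <<'E'
from h import *
blobs(85,110,370,440,170,290)
p2,d2=snap('top');p,_=cams.capture('side');W=world('top',d2)
for n,(u,v) in dict(can=(329,263),jar=(250,152),tub=(139,244),knob=(346,182),barR=(255,264),win=(230,215)).items(): print(n,W[v,u])
print(get_state()['contact_force'],get_state()['ee_pos'])
cv2.imwrite('pics/s13.png',np.hstack([p[100:400,180:400],p2[100:400,100:440]])[:,:,::-1])
E
```

```text
[388 205] 247 ((580.3392944335938, -319.01947021484375), (25.404449462890625, 71.22640228271484), 4.6580891609191895) 99.06435102916703
[393 243] 246 ((476.2213134765625, -326.39447021484375), (24.866657257080078, 70.94681549072266), 4.0062255859375) 99.2676014340417
can [ 441.2 -111.5  116. ]
jar [759.2  96.5  68.1]
tub [506.9 429.7   1.3]
knob [ 665.3 -171.8   77.3]
barR [442.3  87.5  79.8]
win [579.9 155.4  71.8]
[0.  0.2 0.4] [392.9 329.2 244.7]
```

View pics/s13.png

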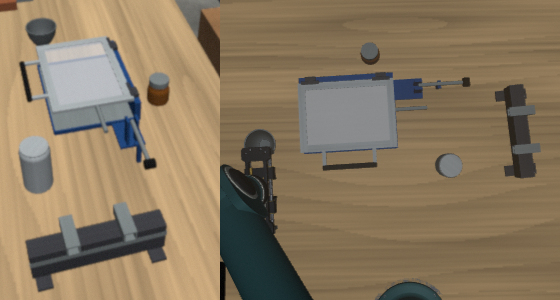

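The guard is shut, the stay is folded, both pieces are square on the rail, and the can, jar and tub have not moved.

```bash
python3 -c "
from rig import ticket
print(ticket.finish_job())"
```

```text
the job is handed in; nothing more can be done
None
```

The job is handed in, with no verdict shown: both tube pieces lie square across the rail, the stay is folded, the guard is shut, and the can, jar and tub are where they were; one piece left the rail after its first placing and I put it back before lowering the stay.

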